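# Sort stripped computer parts into their trays

### The job

Sort the parts stripped from the old computers: lay each of the two fans flat in a bay of its own in the large two-bay tray, each of the two small finned heatsinks upright, fins up, in a bay of its own in the small two-bay tray, and the power adapter flat in the undivided tray. Set every part gently right down on its tray's floor, without dropping it, and leave the phone and the jar where they are.

Things in the scene. Friction and masses are not known exactly. Their poses are not given: they have to be found in the camera images.
- fan_a: one of two fans: black square computer cooling fan lying flat, 60 x 60 x 25 mm high, round grey seven-bladed rotor seen from above; about 0.07 kg. Origin: centre of its underside; x and y along its sides, z up. Rigid: grip across any two facing sides. The two fans are alike.
- fan_b: the other fan: black square computer cooling fan lying flat, 60 x 60 x 25 mm high, round grey seven-bladed rotor seen from above; about 0.07 kg. Origin: centre of its underside; x and y along its sides, z up. Rigid: grip across any two facing sides. The two fans are alike.
- heatsink_a: one of two heatsinks: small bare-aluminium heatsink, 36 x 36 x 28 mm high, seven upright fins standing on a base plate; about 0.06 kg. Origin: centre of its underside; x along the fins, y across them, z up. Solid to the fingers: grip across any two facing sides. The two heatsinks are alike.
- heatsink_b: the other heatsink: small bare-aluminium heatsink, 36 x 36 x 28 mm high, seven upright fins standing on a base plate; about 0.06 kg. Origin: centre of its underside; x along the fins, y across them, z up. Solid to the fingers: grip across any two facing sides. The two heatsinks are alike.
- adapter: laptop power adapter (no cable): black oblong block with a grey panel on its top, 96 x 44 x 30 mm high, about 0.22 kg. Origin: centre of its underside; x along its length, y across it, z up. Grip across its 44 mm width, near the middle.
- fan_tray: the largest tray, blue, open, fixed to the bench: outside 180 x 92 mm, 12 mm high, walls and floor 4 mm thick, split by one 4 mm wall of the same height into two square bays of 84 x 84 mm inside. Origin: centre of its underside, on the bench; x along its length, z up. The bay centres lie at x = +44 and -44 mm; the bay floor is 4 mm above the bench.
- heatsink_tray: the small two-bay tray, blue, open, fixed to the bench: outside 128 x 66 mm, 12 mm high, walls and floor 4 mm thick, split by one 4 mm wall of the same height into two square bays of 58 x 58 mm inside. Origin: centre of its underside, on the bench; x along its length, z up. The bay centres lie at x = +31 and -31 mm; the bay floor is 4 mm above the bench.
- adapter_tray: the undivided tray with one oblong bay, blue, open, fixed to the bench: outside 132 x 82 mm, 12 mm high, walls and floor 4 mm thick, bay 124 x 74 mm inside. Origin: centre of its underside, on the bench, below the bay's centre; x along its length, z up; the bay floor is 4 mm above the bench.
- phone: bystander: black phone with a grey glass screen, lying flat, loose, 148 x 72 x 9 mm. Origin: centre of its underside, x along its length.
- jar: bystander: small round clear jar with a steel cap, loose, 60 mm diameter, 65 mm high. Origin: centre of its underside, z up.
Mind the look-alikes: they are no part of the job. Leave any purple look-alike of the fan_tray alone.

How it is judged:
By the outcome, as a careful person would: the job done as asked, in the order asked, and still so for the second after the job is handed in, with the robot touching nothing.
It also fails if it takes over 122 s, if anything falls off the work surface, if the arm or the gripper's body presses on something with over 40 N, if the wrist force passes 120 N, or if a joint passes its speed limit or range.

### The arm

A 6-joint arm with a two-finger parallel gripper is mounted at the origin on the work surface. World frame = base frame: x ahead of the robot, y to its left, z up, the work surface at z = 0. Lengths are in mm, angles in degrees, forces in N, time in s.
With the tool pointing down it reaches from about 350 to 975 mm from the base axis. Payload 17.4 kg.
Tool frame: the origin (TCP) lies at the very end of the fingers, on their centre line; the grasp point (between the pads) lies 19 mm behind it; z points along the fingers, y is the line along which they close (so a half turn about z gives the same grasp; the last joint's range is limited). The gripper opens to 85 mm and grips with 20 to 120 N. Pads are 22 mm wide; open, the fingers measure 114 mm over their backs; the gripper's body (76 mm by 85 mm) begins 54 mm behind the grasp point. The pads swing forward as they close: fully open they stand 13 mm farther back than shut.
Start: joints at [-74.874, 6.646, 82.598, -0, 90.757, -2.166], TCP at [200.627, -644.501, 231.303] pointing down, gripper open.
Joint ranges: [-162.19, 162.19], [-47.58, 125.68], [4.15, 143.07], [-65.23, 245.23], [0.69, 171.88], [-170.13, 170.13]. Speed limits (degrees/s): [108.29, 108.29, 127.2, 180, 180, 180].

### API

Orientations are given as a 3x3 rotation matrix whose columns are the frame's x, y, z axes.
In Python, from bench import robot gives the robot as it stands. The module is installed in compiled form; this text tells all that it offers.
- The arm moves only by the tool jog_arm, never from a script. Its argument "moves" is a list of rows, each an object of numbers: "x", "y", "z": the shift along the tool's x, y, z in units of 25 mm (1.0 is 25 mm); "rx", "ry", "rz": the turn, a rotation vector about the tool's x, y, z in degrees; "jaw": the finger opening in mm, from 0 to 85.4. In form: [{"x": .., "y": .., "z": .., "rx": .., "ry": .., "rz": .., "jaw": ..}, ...]. A call has exactly 8 rows; each row shifts and turns the commanded pose from where the row before left it, along the tool's axes as they then stand; what a row does not reach is not made up. A row lasts 1/10 s, in which the tool goes at most 50 mm and 8.59 degrees, less where a joint would pass 70% of its speed; a pose out of reach is approached as far as the arm can. A call is refused whole if a number of a shift passes 1 or a number of a turn 8.59, either way. A call with a gripper value outside its range is refused whole. The fingers move at their own pace and stop on an object; the grip force is fixed at half the most. Time passes only in rows, so rows that do not move let the fingers close, or fill a call up. It gives the time, the measured TCP pose, the force, the opening and the grip force at its end, in the units of the state.
- robot.observe(): the state, without advancing time (a new reading comes with each control period).
- robot.capture(name): name is "scene" or "side" or "wrist"; returns a dict with "frame" (384x512x3 uint8, red, green, blue), "K" (3x3 intrinsics, pixels), "R" (3x3) and "t" (3): a world point X has camera coordinates R X + t; the wrist camera has in their place "hand_eye" (4x4, takes a point from camera to tool coordinates, whose origin is the TCP and whose axes are the flange's). Camera axes: x right, y down, z forward; pixel columns grow to the right and rows downward; lengths in mm; the calibration is good to about 2 mm. A picture is of the moment at which its call begins: read the wrist's pose just before it. There is no depth.
- robot.sign_off(): hands the job in; it is judged then, once.
The state is a dict: "clock": time; "joints": joint angles; "joint_vel": joint speeds; "joint_torque": joint torques, N m; "position": TCP position; "tool_rot": TCP orientation; "force": force on the tool from outside, world axes, zero at the start; "moment": the same for the moment, N m; "width": finger opening in mm; "finger_force": force on a finger pad.
Only numpy, scipy, OpenCV 4.12 (cv2) and the standard library are available. Lean on these libraries where they do the work, as an engineer would, in place of code of your own. Each camera call takes 0.05 s, during which the arm holds its last target. There are 200 camera calls.

## Working session

There is one attempt and no reset: what is moved stays moved. The work goes in short steps, Python scripts to look and compute and a tool call to move; the robot and the scene stay as the last step left them, time stands still between calls to the robot, and variables do not carry over. Pictures are saved under pics/ and viewed, at most 14 in all, crops included, and the job is handed in when it is done.

Besides the shell and the picture viewer there is one more tool, called after "Emit:" as name(argument=value, ...) on one line, values as JSON. jog_arm: Moves the arm, as the interface text tells. Its arguments: {"type":"object","properties":{"moves":{"type":"array","items":{"type":"object","properties":{"x":{"type":"number"},"y":{"type":"number"},"z":{"type":"number"},"rx":{"type":"number"},"ry":{"type":"number"},"rz":{"type":"number"},"jaw":{"type":"number"}}}}},"required":["moves"]}

```bash
mkdir -p pics; python3 - <<'E'
from bench import robot
import cv2,numpy as np
s=robot.observe();print(s)
for n in["scene","side","wrist"]:
    c=robot.capture(n);cv2.imwrite(f"pics/{n}0.png",c["frame"][:,:,::-1])
    print(n,{k:np.round(v,3).tolist() for k,v in c.items() if k!="frame"})
    np.save(f"pics/{n}0.npy",c,allow_pickle=True)
E
```

```text
{'clock': 0.0, 'joints': array([-7.48750735e+01,  6.67264452e+00,  8.26340643e+01, -1.15780636e-03,
        9.07557116e+01, -2.16619021e+00]), 'joint_vel': array([ 0.00225703,  0.11633009, -0.01665496, -0.06195307,  0.07989031,
       -0.0894696 ]), 'joint_torque': array([-7.56207173e-04, -7.31991720e+01, -6.32490706e+01, -1.38812748e-04,
        6.34171214e-03, -6.28561565e-05]), 'position': array([ 200.56270399, -644.32776109,  230.59781346]), 'tool_rot': array([[ 9.54806973e-01,  2.97226432e-01, -3.03767646e-04],
       [ 2.97226586e-01, -9.54806400e-01,  1.04642955e-03],
       [ 2.09872277e-05, -1.08942605e-03, -9.99999406e-01]]), 'force': array([ 0.63664781, -0.42638895, -0.44667993]), 'moment': array([ 0.00206633, -0.0518461 , -0.03064222]), 'finger_force': 0.0, 'width': 85.40762803846013}
scene {'K': [[368.179, 0.0, 257.439], [0.0, 368.179, 197.453], [0.0, 0.0, 1.0]], 'R': [[0.762, 0.648, -0.009], [0.479, -0.574, -0.664], [-0.435, 0.502, -0.748]], 't': [-394.042, -292.863, 1646.593]}
side {'K': [[373.91, 0.0, 260.118], [0.0, 373.91, 190.877], [0.0, 0.0, 1.0]], 'R': [[-0.895, -0.446, 0.021], [-0.252, 0.464, -0.849], [0.369, -0.765, -0.527]], 't': [485.653, 210.145, 780.538]}
wrist {'K': [[301.432, 0.0, 257.364], [0.0, 301.432, 194.99], [0.0, 0.0, 1.0]], 'hand_eye': [[0.001, -0.959, -0.283, 73.084], [1.0, 0.0, 0.001, 1.049], [-0.0, -0.283, 0.959, -142.759], [0.0, 0.0, 0.0, 1.0]]}
```

View pics/scene0.png

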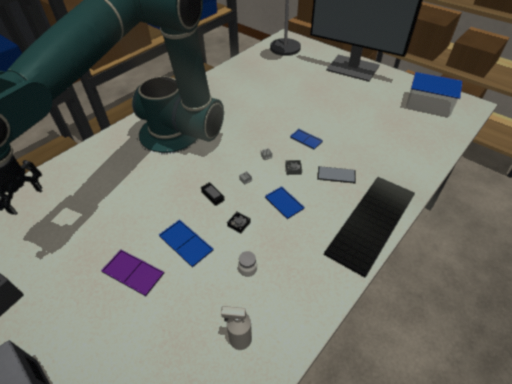

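View pics/side0.png

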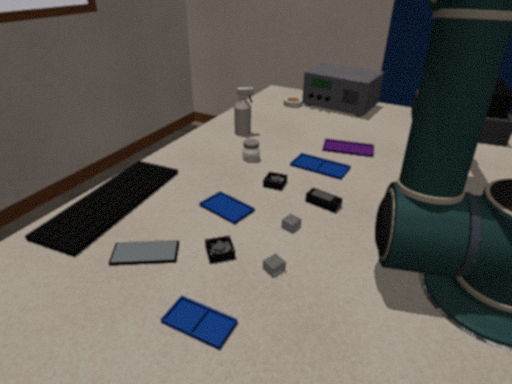

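Scene view: the blue fan tray is at (186,243), and the purple look-alike at (133,272). The adapter tray is at (284,202) and the heatsink tray at (306,139). Fans are at (239,222) and (293,167), heatsinks at (245,177) and (266,154), the adapter at (212,193). The phone (336,174) and jar (247,262) stay put. The side view shows the same layout.

```bash
cat > h.py <<'E'
import cv2,numpy as np
def cam(c,st=None):
    K=np.array(c["K"])
    if "R" in c: return K,np.array(c["R"]),np.array(c["t"])
    T=np.eye(4);T[:3,:3]=st["tool_rot"];T[:3,3]=st["position"]
    W=np.linalg.inv(T@np.array(c["hand_eye"]));return K,W[:3,:3],W[:3,3]
def ray(C,p):
    K,R,t=C;d=R.T@np.linalg.inv(K)@np.array([p[0],p[1],1.]);return -R.T@t,d/np.linalg.norm(d)
def cast(C,p,z):
    o,d=ray(C,p);return o+d*(z-o[2])/d[2]
def tri(C1,p1,C2,p2):
    o1,d1=ray(C1,p1);o2,d2=ray(C2,p2)
    s=np.linalg.lstsq(np.stack([d1,-d2],1),o2-o1,rcond=None)[0]
    a,b=o1+s[0]*d1,o2+s[1]*d2;return (a+b)/2,np.linalg.norm(a-b)
def proj(C,X):
    K,R,t=C;q=K@(R@np.array(X,float)+t);return q[:2]/q[2]
def blobs(mask,amin):
    n,l,s,c=cv2.connectedComponentsWithStats(mask.astype(np.uint8))
    return [(s[i],c[i],l==i) for i in range(1,n) if s[i,4]>=amin]
E
python3 - <<'E'
from h import *
C={};F={}
for n in["scene","side"]:
    c=np.load(f"pics/{n}0.npy",allow_pickle=True).item();C[n]=cam(c);F[n]=c["frame"]
seeds={"fan1":((239,222),(276,181)),"fan2":((293,167),(220,249)),"hs1":((245,177),(291,223)),"hs2":((266,154),(274,265)),
"adp":((212,193),(323,200)),"ftray":((186,243),(320,166)),"atray":((284,202),(227,207)),"htray":((306,139),(199,322)),"jar":((247,262),(251,150)),"phone":((336,174),(145,252)),"purple":((133,272),(348,148))}
for k,(a,b) in seeds.items():
    X,g=tri(C["scene"],a,C["side"],b);print(k,X.round(),"gap",g.round(1))
for n in F:
    hsv=cv2.cvtColor(F[n],cv2.COLOR_RGB2HSV)
    m=(hsv[...,0]>105)&(hsv[...,0]<128)&(hsv[...,1]>150)
    m=cv2.morphologyEx(m.astype(np.uint8),cv2.MORPH_CLOSE,np.ones((3,3)))
    for s,c,mm in blobs(m,150):
        if n=="scene" and not(100<c[1]<280 and c[0]<330): continue
        if n=="side" and c[1]<120: continue
        cn=cv2.findContours(mm.astype(np.uint8),0,1)[0][0][:,0]
        P=np.array([cast(C[n],p,12)[:2] for p in cn],np.float32)
        print(n,c.round(1),s[4],[np.round(v,1) for v in cv2.minAreaRect(P)])
E
```

```text
fan1 [ 584. -183.    9.] gap 5.9
fan2 [566. 162.  11.] gap 0.8
hs1 [458.  -5.  14.] gap 0.4
hs2 [434. 153.  11.] gap 0.9
adp [ 420. -147.   13.] gap 1.9
ftray [ 502. -359.   -1.] gap 3.8
atray [646.  -2.   3.] gap 2.6
htray [498. 347.   2.] gap 1.9
jar [ 726. -296.   33.] gap 0.4
phone [716. 244.   4.] gap 1.1
purple [ 456. -543.   -0.] gap 1.8
scene [305.4 138.8] 216 [array([501.4, 337.1]), array([119.2,  54.1]), np.float64(2.0)]
scene [284.1 202.3] 568 [array([651.5,  -8. ]), array([ 78.5, 127.5]), np.float64(77.4)]
scene [185.8 242.7] 1139 [array([ 506. , -361.2]), array([ 87.6, 176.8]), np.float64(86.6)]
side [320.7 165.7] 664 [array([ 495.9, -342.2]), array([ 89.3, 171.6]), np.float64(86.5)]
side [226.8 207.2] 795 [array([641. ,   7.8]), array([ 78.9, 129.8]), np.float64(76.6)]
side [199.7 321.8] 2004 [array([494. , 351.1]), array([125.7,  66.2]), np.float64(0.4)]
```

View pics/wrist0.png

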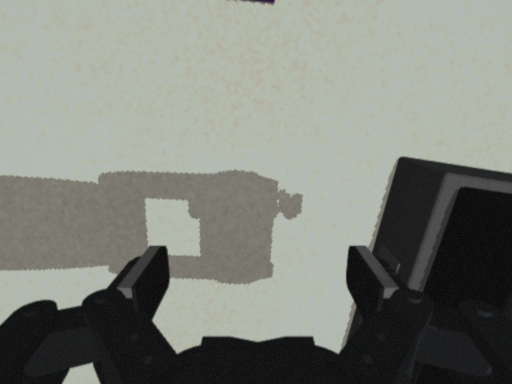

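The wrist view shows the bench, the arm's shadow, the edge of a box at right (400,250), and a bit of the purple tray at the top (250,0). Next I move to an overview near the fan tray, fan and adapter.

Emit:
jog_arm(moves=[{"z": -1, "rz": 8.59}, {"z": -1, "rz": 8.59}, {"x": 0.7, "y": -1}, {"x": 0.7, "y": -1}, {"x": 0.7, "y": -1}, {"x": 0.7, "y": -1}, {"x": 0.7, "y": -1}, {"x": 0.7, "y": -1}])

```text
invalid input
```

Emit:
jog_arm(moves=[{"x": 0.7, "y": -1}, {"x": 0.7, "y": -1}, {"x": 0.7, "y": -1}, {"x": 0.7, "y": -1}, {"x": 0.7, "y": -1}, {"x": 0.7, "y": -1}, {"x": 0.7, "y": -1}, {"x": 0.7, "y": -1}])

```text
invalid input
```

Emit:
jog_arm(moves=[{"y": -1}, {}, {}, {}, {}, {}, {}, {}])

```text
invalid input
```

```bash
cat >> h.py <<'E'
def shot(name,tag):
    from bench import robot
    s=robot.observe();c=robot.capture(name);c["st"]={k:s[k] for k in("position","tool_rot")}
    cv2.imwrite(f"pics/{tag}.png",c["frame"][:,:,::-1]);np.save(f"pics/{tag}.npy",c,allow_pickle=True)
    R=s["tool_rot"];print(tag,"t",round(s["clock"],2),"pos",s["position"].round(1),"head",np.degrees(np.arctan2(R[1,0],R[0,0])).round(2),"tilt",R[:2,2].round(3),"w",round(s["width"],1),"F",s["force"].round(1),"ff",round(s["finger_force"],1))
    return c["frame"],cam(c,s)
def load(tag):
    c=np.load(f"pics/{tag}.npy",allow_pickle=True).item();return c["frame"],cam(c,c.get("st"))
E
python3 -c "
from h import *
shot('wrist','w1')"
```

```text
w1 t 0.15 pos [ 200.6 -644.4  230.7] head 17.29 tilt [-0.     0.001] w 85.7 F [-0.9  0.1 -0.1] ff 0.0
```

View pics/w1.png

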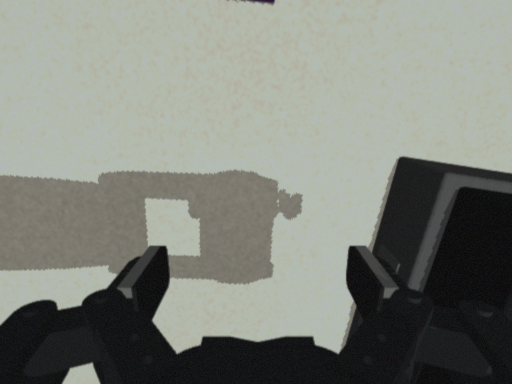

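Emit:
jog_arm(moves=[{"y": -1}, {"y": -1}, {"y": -1}, {"y": -1}, {"y": -1}, {"y": -1}, {"y": -1}, {"y": -1}])

```text
invalid input
```

Emit:
jog_arm(moves=[{"y": -1}, {"y": -1}, {"y": -1}, {"y": -1}, {"y": -1}, {"y": -1}, {}, {}])

```text
invalid input
```

```bash
python3 -c "
from h import *
shot('wrist','w2')"
```

```text
w2 t 0.2 pos [ 200.6 -644.4  230.9] head 17.29 tilt [-0.     0.001] w 85.6 F [-0.1 -0.1 -0. ] ff 0.0
```

View pics/w2.png

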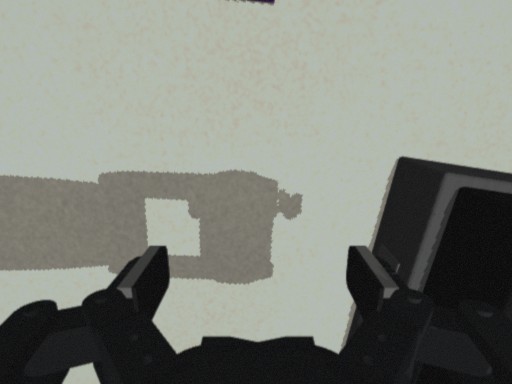

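The moves were refused, so the view is unchanged. Rows need every field, so I'll retry with full rows.

Emit:
jog_arm(moves=[{"x": 0, "y": 0, "z": -1, "rx": 0, "ry": 0, "rz": 8.59, "jaw": 85}, {"x": 0, "y": 0, "z": -1, "rx": 0, "ry": 0, "rz": 8.59, "jaw": 85}, {"x": 0.7, "y": -1, "z": 0, "rx": 0, "ry": 0, "rz": 0, "jaw": 85}, {"x": 0.7, "y": -1, "z": 0, "rx": 0, "ry": 0, "rz": 0, "jaw": 85}, {"x": 0.7, "y": -1, "z": 0, "rx": 0, "ry": 0, "rz": 0, "jaw": 85}, {"x": 0.7, "y": -1, "z": 0, "rx": 0, "ry": 0, "rz": 0, "jaw": 85}, {"x": 0.7, "y": -1, "z": 0, "rx": 0, "ry": 0, "rz": 0, "jaw": 85}, {"x": 0.7, "y": -1, "z": 0, "rx": 0, "ry": 0, "rz": 0, "jaw": 85}])

```text
clock: 1.05
position: [305.9, -493.2, 281.3]
tool_rot: [[1.0, 0.002, 0.0], [0.002, -1.0, 0.0], [0.0, -0.0, -1.0]]
force: [0.4, 0.1, -0.7]
width: 84.9
finger_force: 0.0
```

Emit:
jog_arm(moves=[{"x": 0.6, "y": -1, "z": 0, "rx": 0, "ry": 0, "rz": 0, "jaw": 85}, {"x": 0.6, "y": -1, "z": 0, "rx": 0, "ry": 0, "rz": 0, "jaw": 85}, {"x": 0.6, "y": -1, "z": 0, "rx": 0, "ry": 0, "rz": 0, "jaw": 85}, {"x": 0.6, "y": -1, "z": 0, "rx": 0, "ry": 0, "rz": 0, "jaw": 85}, {"x": 0.6, "y": -1, "z": 0, "rx": 0, "ry": 0, "rz": 0, "jaw": 85}, {"x": 0.6, "y": -1, "z": 0, "rx": 0, "ry": 0, "rz": 0, "jaw": 85}, {"x": 0.6, "y": -1, "z": 0, "rx": 0, "ry": 0, "rz": 0, "jaw": 85}, {"x": 0.6, "y": -1, "z": 0, "rx": 0, "ry": 0, "rz": 0, "jaw": 85}])

```text
clock: 1.85
position: [425.4, -292.9, 281.3]
tool_rot: [[1.0, 0.002, 0.0], [0.002, -1.0, -0.0], [0.0, 0.0, -1.0]]
force: [-0.1, 0.0, -0.2]
width: 84.7
finger_force: 0.0
```

```bash
python3 -c "
from h import *
import time
shot('wrist','w1x');shot('wrist','w3')"
```

```text
w1x t 1.85 pos [ 425.4 -292.9  281.3] head 0.11 tilt [ 0. -0.] w 84.7 F [-0.1  0.  -0.2] ff 0.0
w3 t 1.9 pos [ 426.9 -290.3  281.5] head 0.19 tilt [0.001 0.001] w 85.0 F [1.1 1.2 0.8] ff 0.0
```

View pics/w3.png

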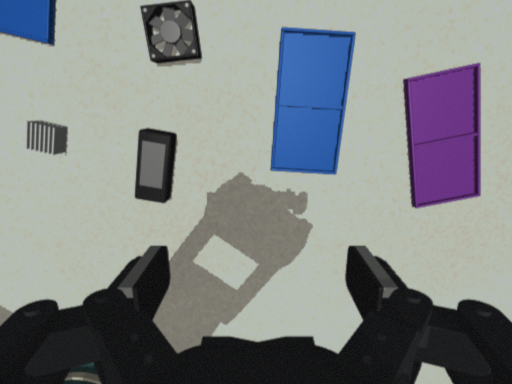

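w3 confirms the identity. The fan tray is the blue two-bay tray at (313,100), and the purple look-alike at (442,135) is left alone. Also visible: a fan at (171,31), the adapter at (155,165), a heatsink at (47,137) and a corner of the adapter tray at (27,15).

```bash
cat >> h.py <<'E'
def rects(F,C,kind,z,roi,amin=300):
    hsv=cv2.cvtColor(F,cv2.COLOR_RGB2HSV);v=hsv[...,2].astype(int)
    if kind=="blue": m=(hsv[...,0]>104)&(hsv[...,0]<122)&(hsv[...,1]>140)
    if kind=="dark": m=(v<75)
    m=cv2.morphologyEx(m.astype(np.uint8),cv2.MORPH_CLOSE,np.ones((7,7)))
    k=np.zeros_like(m);x0,y0,x1,y1=roi;k[y0:y1,x0:x1]=1;m&=k
    out=[]
    for s,c,mm in blobs(m,amin):
        cn=max(cv2.findContours(mm.astype(np.uint8),0,1)[0],key=len)[:,0]
        P=np.array([cast(C,p,z)[:2] for p in cn],np.float32)
        r=cv2.minAreaRect(P);out.append((c,s[4],r));print(kind,c.round(1),s[4],"ctr",np.round(r[0],1),"size",np.round(r[1],1),"ang",round(r[2],1))
    return out
E
python3 -c "
from h import *
F,C=load('w3')
rects(F,C,'blue',12,(250,0,380,230))
rects(F,C,'dark',25,(110,0,230,90))
rects(F,C,'dark',30,(110,110,200,215))
hsv=cv2.cvtColor(F,cv2.COLOR_RGB2HSV);print(hsv[137,26:70,2].tolist())
"
```

```text
blue [310.6  99.1] 9822 ctr [ 502.2 -359.7] size [ 90.5 177.7] ang 86.7
dark [171.6  30.2] 1645 ctr [ 585.8 -187.7] size [65.3 61.8] ang 6.2
dark [157.  165.2] 1511 ctr [ 423.5 -155.2] size [48.  95.9] ang 80.3
[168, 98, 71, 101, 160, 134, 76, 80, 131, 161, 95, 67, 105, 161, 134, 76, 82, 133, 160, 93, 70, 105, 161, 128, 75, 83, 133, 161, 94, 63, 62, 62, 61, 62, 62, 63, 62, 61, 59, 64, 86, 140, 183, 188]
```

Emit:
jog_arm(moves=[{"x": 0.9, "y": -0.6, "z": 0.86, "rx": 0, "ry": 0, "rz": 0, "jaw": 85}, {"x": 0.9, "y": -0.6, "z": 0.86, "rx": 0, "ry": 0, "rz": 0, "jaw": 85}, {"x": 0.9, "y": -0.6, "z": 0.86, "rx": 0, "ry": 0, "rz": 0, "jaw": 85}, {"x": 0.9, "y": -0.6, "z": 0.86, "rx": 0, "ry": 0, "rz": 0, "jaw": 85}, {"x": 0.9, "y": -0.6, "z": 0.86, "rx": 0, "ry": 0, "rz": 0, "jaw": 85}, {"x": 0.9, "y": -0.6, "z": 0.86, "rx": 0, "ry": 0, "rz": 0, "jaw": 85}, {"x": 0.9, "y": -0.6, "z": 0.86, "rx": 0, "ry": 0, "rz": -6, "jaw": 85}, {"x": 0, "y": 0, "z": 0, "rx": 0, "ry": 0, "rz": 0, "jaw": 85}])

```text
clock: 2.75
position: [582.6, -187.3, 127.1]
tool_rot: [[0.994, 0.111, -0.004], [0.111, -0.994, 0.002], [-0.004, -0.002, -1.0]]
force: [0.3, -0.0, -0.7]
width: 84.9
finger_force: 0.0
```

```bash
cat >> h.py <<'E'
def goto(s,P,head):
    "shift in tool units from state s to TCP P, and rz to heading (negative heading change)"
    R=np.array(s["tool_rot"]);d=R.T@(np.array(P)-s["position"])/25;h=np.degrees(np.arctan2(R[1,0],R[0,0]))
    print("units x,y,z",d.round(2),"rz",round(h-head,1))
E
python3 -c "
from h import *
F,C=shot('wrist','w4')
for z in(0,25): rects(F,C,'dark',z,(150,60,370,300),2000)
"
```

```text
w4 t 2.75 pos [ 582.6 -187.3  127.1] head 6.4 tilt [-0.004  0.002] w 84.9 F [ 0.3 -0.  -0.7] ff 0.0
dark [254.8 192.6] 2905 ctr [ 580.8 -185.8] size [68.3 65.4] ang 6.5
dark [254.8 192.6] 2905 ctr [ 587.8 -185.3] size [62.  59.3] ang 6.5
```

View pics/w4.png

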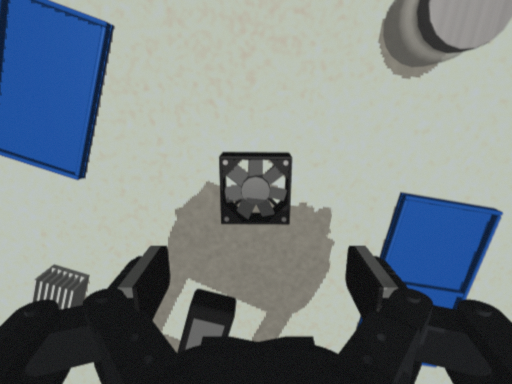

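w4 shows the fan centred at (256,190) with its sides along the tool axes, and the jar well away at (465,15). Next is a two-view height check and the grasp shift.

```bash
python3 -c "
from h import *
from bench import robot
_,A=load('w3');_,B=load('w4')
print(tri(A,(171,31),B,(256.5,189)))
print('tray top corner',tri(A,(354,34),B,(500,211)), tri(A,(283,29),B,(403,194)))
goto(robot.observe(),(586.5,-185.5,7),6.5)"
```

```text
(array([ 587.13800252, -186.55138474,   20.2724981 ]), np.float64(0.5507706590518211))
tray top corner (array([ 587.74994532, -411.07131812,    8.03365093]), np.float64(1.5014518706039892)) (array([ 593.21292842, -322.18222641,    3.0095337 ]), np.float64(0.7899532438936452))
units x,y,z [ 0.2  -0.09  4.87] rz -0.3
```

Emit:
jog_arm(moves=[{"x": 0.2, "y": -0.1, "z": 1, "rx": 0, "ry": 0, "rz": 0, "jaw": 85}, {"x": 0, "y": 0, "z": 1, "rx": 0, "ry": 0, "rz": 0, "jaw": 85}, {"x": 0, "y": 0, "z": 1, "rx": 0, "ry": 0, "rz": 0, "jaw": 85}, {"x": 0, "y": 0, "z": 1, "rx": 0, "ry": 0, "rz": 0, "jaw": 85}, {"x": 0, "y": 0, "z": 0.85, "rx": 0, "ry": 0, "rz": 0, "jaw": 85}, {"x": 0, "y": 0, "z": 0, "rx": 0, "ry": 0, "rz": 0, "jaw": 50}, {"x": 0, "y": 0, "z": 0, "rx": 0, "ry": 0, "rz": 0, "jaw": 50}, {"x": 0, "y": 0, "z": 0, "rx": 0, "ry": 0, "rz": 0, "jaw": 50}])

```text
clock: 3.6
position: [587.7, -186.5, 11.9]
tool_rot: [[0.994, 0.106, 0.003], [0.106, -0.994, -0.001], [0.002, 0.001, -1.0]]
force: [0.2, -0.2, -0.0]
width: 58.7
finger_force: 64.5
```

Emit:
jog_arm(moves=[{"x": 0, "y": 0, "z": 0, "rx": 0, "ry": 0, "rz": 0, "jaw": 50}, {"x": 0, "y": 0, "z": 0, "rx": 0, "ry": 0, "rz": 0, "jaw": 50}, {"x": 0, "y": 0, "z": 0, "rx": 0, "ry": 0, "rz": 0, "jaw": 50}, {"x": 0, "y": 0, "z": 0, "rx": 0, "ry": 0, "rz": 0, "jaw": 50}, {"x": 0, "y": 0, "z": -0.5, "rx": 0, "ry": 0, "rz": 0, "jaw": 50}, {"x": 0, "y": 0, "z": -1, "rx": 0, "ry": 0, "rz": 0, "jaw": 50}, {"x": 0, "y": 0, "z": -1, "rx": 0, "ry": 0, "rz": 0, "jaw": 50}, {"x": 0, "y": 0, "z": 0, "rx": 0, "ry": 0, "rz": 0, "jaw": 50}])

```text
clock: 4.4
position: [588.6, -186.3, 77.0]
tool_rot: [[0.994, 0.106, 0.006], [0.106, -0.994, -0.002], [0.005, 0.003, -1.0]]
force: [0.2, -0.7, -1.0]
width: 58.2
finger_force: 64.6
```

```bash
python3 -c "
from h import *
from bench import robot
F,C=shot('wrist','w5')
a=np.radians(-3.3);u=np.array([np.cos(a),np.sin(a)]);t=np.array([502,-360.])
for s in(44,-44):
  p=t+s*u;print(p);goto(robot.observe(),(*p,60),-3.3)
"
```

```text
w5 t 4.4 pos [ 588.6 -186.3   77. ] head 6.11 tilt [ 0.006 -0.002] w 58.2 F [ 0.2 -0.7 -1. ] ff 64.6
[ 545.92703993 -362.53281719]
units x,y,z [-2.42  6.84  0.6 ] rz 9.4
[ 458.07296007 -357.46718281]
units x,y,z [-5.9   6.26  0.58] rz 9.4
```

View pics/w5.png

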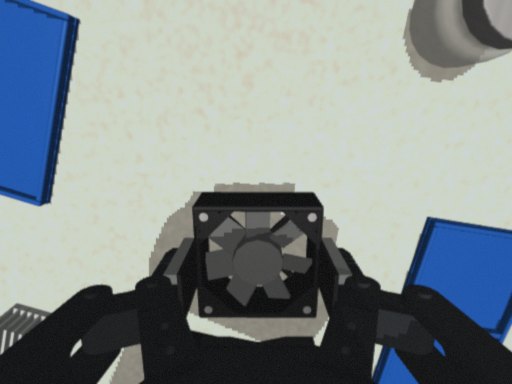

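The fan is held between the pads: face at (258,260), pads at x=180 and 335. Now over to the far bay.

Emit:
jog_arm(moves=[{"x": -0.35, "y": 0.98, "z": 0, "rx": 0, "ry": 0, "rz": 0, "jaw": 50}, {"x": -0.35, "y": 0.98, "z": 0, "rx": 0, "ry": 0, "rz": 0, "jaw": 50}, {"x": -0.35, "y": 0.98, "z": 0, "rx": 0, "ry": 0, "rz": 0, "jaw": 50}, {"x": -0.35, "y": 0.98, "z": 0, "rx": 0, "ry": 0, "rz": 0, "jaw": 50}, {"x": -0.35, "y": 0.98, "z": 0, "rx": 0, "ry": 0, "rz": 0, "jaw": 50}, {"x": -0.35, "y": 0.98, "z": 0, "rx": 0, "ry": 0, "rz": 0, "jaw": 50}, {"x": -0.32, "y": 0.96, "z": 0, "rx": 0, "ry": 0, "rz": 0, "jaw": 50}, {"x": 0, "y": 0, "z": 0, "rx": 0, "ry": 0, "rz": 8.5, "jaw": 50}])

```text
clock: 5.25
position: [543.9, -364.4, 71.3]
tool_rot: [[0.999, -0.043, -0.001], [-0.043, -0.999, 0.0], [-0.001, -0.0, -1.0]]
force: [-0.4, 0.6, -0.8]
width: 58.3
finger_force: 64.6
```

Emit:
jog_arm(moves=[{"x": 0, "y": 0, "z": 0.4, "rx": 0, "ry": 0, "rz": 0.9, "jaw": 50}, {"x": 0, "y": 0, "z": 0, "rx": 0, "ry": 0, "rz": 0, "jaw": 50}, {"x": 0, "y": 0, "z": 0, "rx": 0, "ry": 0, "rz": 0, "jaw": 50}, {"x": 0, "y": 0, "z": 0, "rx": 0, "ry": 0, "rz": 0, "jaw": 50}, {"x": 0, "y": 0, "z": 0, "rx": 0, "ry": 0, "rz": 0, "jaw": 50}, {"x": 0, "y": 0, "z": 0, "rx": 0, "ry": 0, "rz": 0, "jaw": 50}, {"x": 0, "y": 0, "z": 0, "rx": 0, "ry": 0, "rz": 0, "jaw": 50}, {"x": 0, "y": 0, "z": 0, "rx": 0, "ry": 0, "rz": 0, "jaw": 50}])

```text
clock: 6.05
position: [545.0, -362.2, 62.1]
tool_rot: [[0.998, -0.057, 0.0], [-0.057, -0.998, -0.0], [0.0, 0.0, -1.0]]
force: [-0.4, -0.2, -0.5]
width: 58.3
finger_force: 64.6
```

```bash
python3 -c "
from h import *
from bench import robot
F,C=shot('wrist','w6')
goto(robot.observe(),(546,-362.5,18),-3.3)
"
```

```text
w6 t 6.05 pos [ 545.  -362.2   62.1] head -3.27 tilt [ 0. -0.] w 58.3 F [-0.4 -0.2 -0.5] ff 64.6
units x,y,z [0.04 0.01 1.76] rz 0.0
```

View pics/w6.png

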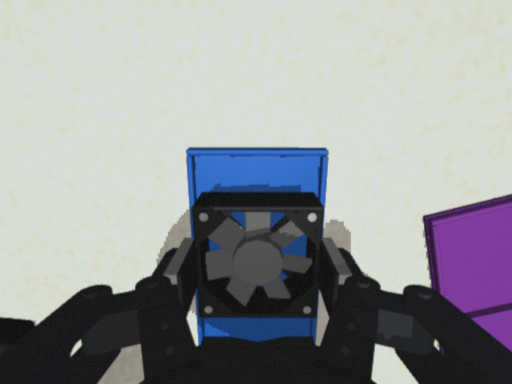

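The fan is centred over the far bay: fan edges x=193–322, tray walls x=188–328. Lowering.

Emit:
jog_arm(moves=[{"x": 0, "y": 0, "z": 0.6, "rx": 0, "ry": 0, "rz": 0, "jaw": 50}, {"x": 0, "y": 0, "z": 0.6, "rx": 0, "ry": 0, "rz": 0, "jaw": 50}, {"x": 0, "y": 0, "z": 0.4, "rx": 0, "ry": 0, "rz": 0, "jaw": 50}, {"x": 0, "y": 0, "z": 0.15, "rx": 0, "ry": 0, "rz": 0, "jaw": 50}, {"x": 0, "y": 0, "z": 0, "rx": 0, "ry": 0, "rz": 0, "jaw": 50}, {"x": 0, "y": 0, "z": 0, "rx": 0, "ry": 0, "rz": 0, "jaw": 50}, {"x": 0, "y": 0, "z": 0, "rx": 0, "ry": 0, "rz": 0, "jaw": 50}, {"x": 0, "y": 0, "z": 0, "rx": 0, "ry": 0, "rz": 0, "jaw": 50}])

```text
clock: 6.9
position: [545.2, -362.3, 18.8]
tool_rot: [[0.998, -0.057, 0.001], [-0.057, -0.998, -0.0], [0.001, 0.0, -1.0]]
force: [0.5, 0.2, -0.7]
width: 58.1
finger_force: 64.6
```

Emit:
jog_arm(moves=[{"x": 0, "y": 0, "z": 0.04, "rx": 0, "ry": 0, "rz": 0, "jaw": 50}, {"x": 0, "y": 0, "z": 0.04, "rx": 0, "ry": 0, "rz": 0, "jaw": 50}, {"x": 0, "y": 0, "z": 0.04, "rx": 0, "ry": 0, "rz": 0, "jaw": 50}, {"x": 0, "y": 0, "z": 0.03, "rx": 0, "ry": 0, "rz": 0, "jaw": 50}, {"x": 0, "y": 0, "z": 0, "rx": 0, "ry": 0, "rz": 0, "jaw": 50}, {"x": 0, "y": 0, "z": 0, "rx": 0, "ry": 0, "rz": 0, "jaw": 50}, {"x": 0, "y": 0, "z": 0, "rx": 0, "ry": 0, "rz": 0, "jaw": 50}, {"x": 0, "y": 0, "z": 0, "rx": 0, "ry": 0, "rz": 0, "jaw": 50}])

```text
clock: 7.7
position: [545.0, -362.2, 15.3]
tool_rot: [[0.998, -0.057, 0.0], [-0.057, -0.998, -0.0], [0.0, 0.0, -1.0]]
force: [-3.8, 3.5, 7.7]
width: 58.0
finger_force: 65.5
```

Contact with the floor at z≈15.5 fits the grasp height of about 12 plus 4. Releasing gently and rising.

Emit:
jog_arm(moves=[{"x": 0, "y": 0, "z": 0, "rx": 0, "ry": 0, "rz": 0, "jaw": 62}, {"x": 0, "y": 0, "z": 0, "rx": 0, "ry": 0, "rz": 0, "jaw": 66}, {"x": 0, "y": 0, "z": 0, "rx": 0, "ry": 0, "rz": 0, "jaw": 70}, {"x": 0, "y": 0, "z": 0, "rx": 0, "ry": 0, "rz": 0, "jaw": 74}, {"x": 0, "y": 0, "z": 0, "rx": 0, "ry": 0, "rz": 0, "jaw": 74}, {"x": 0, "y": 0, "z": -0.5, "rx": 0, "ry": 0, "rz": 0, "jaw": 74}, {"x": 0, "y": 0, "z": -1, "rx": 0, "ry": 0, "rz": 0, "jaw": 74}, {"x": 0, "y": 0, "z": -1, "rx": 0, "ry": 0, "rz": 0, "jaw": 85}])

```text
clock: 8.5
position: [544.9, -362.1, 78.5]
tool_rot: [[0.998, -0.057, -0.0], [-0.057, -0.998, 0.0], [-0.0, -0.0, -1.0]]
force: [0.5, 0.0, 0.8]
width: 84.4
finger_force: 0.0
```

```bash
python3 -c "
from h import *
from bench import robot
F,C=shot('wrist','w7')
for z in (4,29): rects(F,C,'dark',z,(185,120,330,325),1500)
goto(robot.observe(),(470,150,250),0)
"
```

```text
w7 t 8.5 pos [ 544.9 -362.1   78.5] head -3.29 tilt [-0.  0.] w 84.4 F [0.5 0.  0.8] ff 0.0
dark [256.3 218.5] 5708 ctr [ 536.6 -362.5] size [69.7 73.5] ang 86.7
dark [256.3 218.5] 5708 ctr [ 546. -363.] size [61.7 65. ] ang 86.7
units x,y,z [ -4.2  -20.3   -6.73] rz -3.3
```

Emit:
jog_arm(moves=[{"x": -0.2, "y": -0.6, "z": -0.8, "rx": 0, "ry": 0, "rz": -3.3, "jaw": 85}, {"x": -0.2, "y": -1, "z": -0.6, "rx": 0, "ry": 0, "rz": 0, "jaw": 85}, {"x": -0.2, "y": -1, "z": -0.6, "rx": 0, "ry": 0, "rz": 0, "jaw": 85}, {"x": -0.2, "y": -1, "z": -0.6, "rx": 0, "ry": 0, "rz": 0, "jaw": 85}, {"x": -0.2, "y": -1, "z": -0.6, "rx": 0, "ry": 0, "rz": 0, "jaw": 85}, {"x": -0.2, "y": -1, "z": -0.6, "rx": 0, "ry": 0, "rz": 0, "jaw": 85}, {"x": -0.2, "y": -1, "z": -0.6, "rx": 0, "ry": 0, "rz": 0, "jaw": 85}, {"x": -0.2, "y": -1, "z": -0.6, "rx": 0, "ry": 0, "rz": 0, "jaw": 85}])

```text
clock: 9.35
position: [505.5, -170.9, 203.6]
tool_rot: [[1.0, 0.0, 0.001], [0.0, -1.0, -0.0], [0.001, 0.0, -1.0]]
force: [0.0, -0.1, 0.1]
width: 84.9
finger_force: 0.0
```

Emit:
jog_arm(moves=[{"x": -0.2, "y": -1, "z": -0.2, "rx": 0, "ry": 0, "rz": 0, "jaw": 85}, {"x": -0.2, "y": -1, "z": -0.2, "rx": 0, "ry": 0, "rz": 0, "jaw": 85}, {"x": -0.2, "y": -1, "z": -0.2, "rx": 0, "ry": 0, "rz": 0, "jaw": 85}, {"x": -0.2, "y": -1, "z": -0.2, "rx": 0, "ry": 0, "rz": 0, "jaw": 85}, {"x": -0.2, "y": -1, "z": -0.2, "rx": 0, "ry": 0, "rz": 0, "jaw": 85}, {"x": -0.2, "y": -1, "z": -0.2, "rx": 0, "ry": 0, "rz": 0, "jaw": 85}, {"x": -0.2, "y": -1, "z": -0.2, "rx": 0, "ry": 0, "rz": 0, "jaw": 85}, {"x": -0.2, "y": -1, "z": -0.2, "rx": 0, "ry": 0, "rz": 0, "jaw": 85}])

```text
clock: 10.15
position: [465.3, 29.0, 243.2]
tool_rot: [[1.0, 0.0, 0.001], [0.0, -1.0, 0.0], [0.001, -0.0, -1.0]]
force: [0.4, -0.2, -0.0]
width: 85.0
finger_force: 0.0
```

Emit:
jog_arm(moves=[{"x": 0, "y": -1, "z": 0, "rx": 0, "ry": 0, "rz": 0, "jaw": 85}, {"x": 0, "y": -1, "z": 0, "rx": 0, "ry": 0, "rz": 0, "jaw": 85}, {"x": 0, "y": -1, "z": 0, "rx": 0, "ry": 0, "rz": 0, "jaw": 85}, {"x": 0, "y": -1, "z": 0, "rx": 0, "ry": 0, "rz": 0, "jaw": 85}, {"x": 0, "y": -1, "z": 0, "rx": 0, "ry": 0, "rz": 0, "jaw": 85}, {"x": 0, "y": 0, "z": 0, "rx": 0, "ry": 0, "rz": 0, "jaw": 85}, {"x": 0, "y": 0, "z": 0, "rx": 0, "ry": 0, "rz": 0, "jaw": 85}, {"x": 0, "y": 0, "z": 0, "rx": 0, "ry": 0, "rz": 0, "jaw": 85}])

```text
clock: 10.95
position: [465.7, 152.5, 242.5]
tool_rot: [[1.0, -0.0, 0.0], [-0.0, -1.0, -0.0], [0.0, 0.0, -1.0]]
force: [0.3, -0.3, -0.3]
width: 84.8
finger_force: 0.0
```

```bash
python3 -c "
from h import *
F,C=shot('wrist','w8')
"
```

```text
w8 t 10.95 pos [465.7 152.5 242.5] head -0.01 tilt [ 0. -0.] w 84.8 F [ 0.3 -0.3 -0.3] ff 0.0
```

View pics/w8.png

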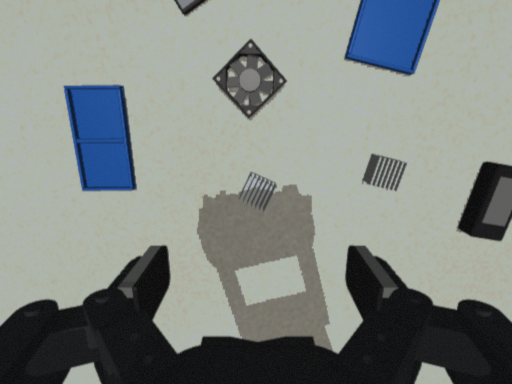

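w8: the second fan, turned about 45°, is at (250,79). Heatsinks are at (258,191) and (384,172), the heatsink tray at (100,138), the adapter tray at (392,32) and the phone at (188,5).

```bash
python3 -c "
from h import *
F,C=load('w8');_,S=load('scene0');_,D=load('side0')
rects(F,C,'dark',25,(200,30,300,125))
rects(F,C,'blue',12,(50,70,150,200))
hsv=cv2.cvtColor(F,cv2.COLOR_RGB2HSV);print(hsv[80,110:130].tolist()[::6],hsv[170,330],hsv[240,230],hsv[185,250:275].tolist()[::3])
h=C
print(tri(C,(250,79),D,(220,248)),tri(C,(258,191),D,(274,263)),tri(C,(384,172),D,(291,221)))
cv2.imwrite('pics/hs.png',np.hstack([cv2.resize(F[150:220,225:295,::-1],(390,390),interpolation=2),cv2.resize(F[140:210,350:420,::-1],(390,390),interpolation=2)]))
"
```

```text
dark [249.2  76.4] 1168 ctr [567.5 160.6] size [58.9 59. ] ang 43.1
blue [100.5 136.6] 5788 ctr [499.5 343.1] size [124.9  68.1] ang 0.4
[[46, 16, 179], [44, 19, 179], [46, 18, 181], [46, 18, 180]] [ 45  17 181] [ 23  28 119] [[95, 14, 106], [102, 19, 176], [99, 13, 141], [100, 14, 113], [103, 17, 177], [90, 8, 91], [100, 15, 156], [96, 11, 112], [90, 3, 78]]
(array([568.38352704, 159.56483702,  11.21595949]), np.float64(2.6547222549627825)) (array([434.88189523, 150.44024574,  14.81573532]), np.float64(1.2715805713834687)) (array([460.04094086,  -6.62345222,  17.39305332]), np.float64(1.7343882754081064))
```

View pics/hs.png

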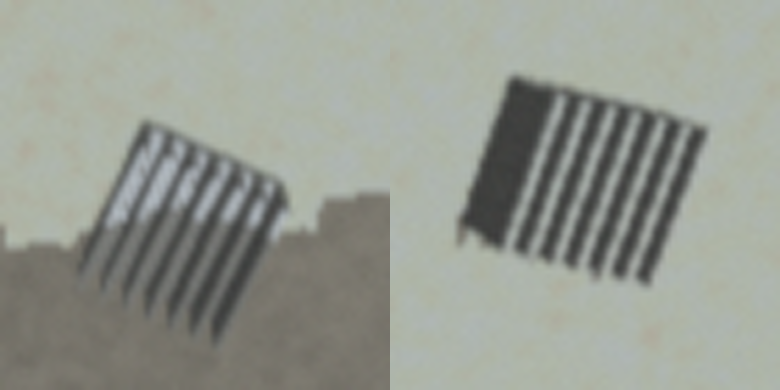

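Both heatsinks stand upright, fins up. The left crop's top spans about (145,120)–(285,190); the right crop shows the fins tilted likewise. Now the second fan.

Emit:
jog_arm(moves=[{"x": 0.82, "y": -0.06, "z": 0.6, "rx": 0, "ry": 0, "rz": 0, "jaw": 85}, {"x": 0.82, "y": -0.06, "z": 0.6, "rx": 0, "ry": 0, "rz": 0, "jaw": 85}, {"x": 0.82, "y": -0.06, "z": 0.6, "rx": 0, "ry": 0, "rz": 0, "jaw": 85}, {"x": 0.82, "y": -0.06, "z": 0.6, "rx": 0, "ry": 0, "rz": 0, "jaw": 85}, {"x": 0.82, "y": -0.06, "z": 0.6, "rx": 0, "ry": 0, "rz": 0, "jaw": 85}, {"x": 0, "y": 0, "z": 0.6, "rx": 0, "ry": 0, "rz": -8.5, "jaw": 85}, {"x": 0, "y": 0, "z": 0.6, "rx": 0, "ry": 0, "rz": -8.5, "jaw": 85}, {"x": 0, "y": 0, "z": 0.6, "rx": 0, "ry": 0, "rz": -8.5, "jaw": 85}])

```text
clock: 11.8
position: [568.5, 159.6, 121.5]
tool_rot: [[0.9, 0.435, -0.0], [0.435, -0.9, -0.0], [-0.0, 0.0, -1.0]]
force: [-0.2, -0.9, -0.1]
width: 84.8
finger_force: 0.0
```

Emit:
jog_arm(moves=[{"x": 0, "y": 0, "z": 0, "rx": 0, "ry": 0, "rz": -8.5, "jaw": 85}, {"x": 0, "y": 0, "z": 0, "rx": 0, "ry": 0, "rz": -8.5, "jaw": 85}, {"x": 0, "y": 0, "z": 0, "rx": 0, "ry": 0, "rz": 0, "jaw": 85}, {"x": 0, "y": 0, "z": 0, "rx": 0, "ry": 0, "rz": 0, "jaw": 85}, {"x": 0, "y": 0, "z": 0, "rx": 0, "ry": 0, "rz": 0, "jaw": 85}, {"x": 0, "y": 0, "z": 0, "rx": 0, "ry": 0, "rz": 0, "jaw": 85}, {"x": 0, "y": 0, "z": 0, "rx": 0, "ry": 0, "rz": 0, "jaw": 85}, {"x": 0, "y": 0, "z": 0, "rx": 0, "ry": 0, "rz": 0, "jaw": 85}])

```text
clock: 12.6
position: [568.3, 160.6, 122.1]
tool_rot: [[0.738, 0.675, 0.0], [0.675, -0.738, -0.0], [0.0, 0.0, -1.0]]
force: [0.4, 0.3, -0.3]
width: 85.1
finger_force: 0.0
```

```bash
python3 -c "
from h import *
from bench import robot
F,C=shot('wrist','w9')
for z in (0,25): rects(F,C,'dark',z,(170,90,350,300),1000)
goto(robot.observe(),(568,160.5,8),43)
"
```

```text
w9 t 12.6 pos [568.3 160.6 122.1] head 42.47 tilt [ 0. -0.] w 85.1 F [ 0.4  0.3 -0.3] ff 0.0
dark [253.9 197.4] 3583 ctr [563.9 157.5] size [69.  65.4] ang 43.5
dark [253.9 197.4] 3583 ctr [569.5 162.3] size [62.5 59.2] ang 43.5
units x,y,z [-0.01 -0.    4.56] rz -0.5
```

Emit:
jog_arm(moves=[{"x": 0.02, "y": -0.02, "z": 1, "rx": 0, "ry": 0, "rz": -1, "jaw": 85}, {"x": 0, "y": 0, "z": 1, "rx": 0, "ry": 0, "rz": 0, "jaw": 85}, {"x": 0, "y": 0, "z": 1, "rx": 0, "ry": 0, "rz": 0, "jaw": 85}, {"x": 0, "y": 0, "z": 1, "rx": 0, "ry": 0, "rz": 0, "jaw": 85}, {"x": 0, "y": 0, "z": 0.55, "rx": 0, "ry": 0, "rz": 0, "jaw": 85}, {"x": 0, "y": 0, "z": 0, "rx": 0, "ry": 0, "rz": 0, "jaw": 85}, {"x": 0, "y": 0, "z": 0, "rx": 0, "ry": 0, "rz": 0, "jaw": 50}, {"x": 0, "y": 0, "z": 0, "rx": 0, "ry": 0, "rz": 0, "jaw": 50}])

```text
clock: 13.45
position: [569.1, 161.5, 9.9]
tool_rot: [[0.725, 0.688, 0.002], [0.688, -0.725, 0.001], [0.002, 0.001, -1.0]]
force: [-6.1, -3.9, 58.9]
width: 59.1
finger_force: 49.4
```

Emit:
jog_arm(moves=[{"x": 0, "y": 0, "z": 0, "rx": 0, "ry": 0, "rz": 0, "jaw": 50}, {"x": 0, "y": 0, "z": 0, "rx": 0, "ry": 0, "rz": 0, "jaw": 50}, {"x": 0, "y": 0, "z": 0, "rx": 0, "ry": 0, "rz": 0, "jaw": 50}, {"x": 0, "y": 0, "z": 0, "rx": 0, "ry": 0, "rz": 0, "jaw": 50}, {"x": 0, "y": 0, "z": 0, "rx": 0, "ry": 0, "rz": 0, "jaw": 50}, {"x": 0, "y": 0, "z": 0, "rx": 0, "ry": 0, "rz": 0, "jaw": 50}, {"x": 0, "y": 0, "z": 0, "rx": 0, "ry": 0, "rz": 0, "jaw": 50}, {"x": 0, "y": 0, "z": 0, "rx": 0, "ry": 0, "rz": 0, "jaw": 50}])

```text
clock: 14.25
position: [569.3, 161.5, 10.3]
tool_rot: [[0.725, 0.688, 0.003], [0.688, -0.725, 0.001], [0.002, 0.001, -1.0]]
force: [-1.6, -1.0, 6.9]
width: 58.3
finger_force: 65.0
```

Emit:
jog_arm(moves=[{"x": 0, "y": 0, "z": -0.5, "rx": 0, "ry": 0, "rz": 0, "jaw": 50}, {"x": 0, "y": 0, "z": -1, "rx": 0, "ry": 0, "rz": 0, "jaw": 50}, {"x": 0, "y": 0, "z": -1, "rx": 0, "ry": 0, "rz": 8.5, "jaw": 50}, {"x": 0, "y": 0, "z": -1, "rx": 0, "ry": 0, "rz": 8.5, "jaw": 50}, {"x": 0, "y": 0, "z": -0.5, "rx": 0, "ry": 0, "rz": 8.5, "jaw": 50}, {"x": 0, "y": 0, "z": 0, "rx": 0, "ry": 0, "rz": 8.5, "jaw": 50}, {"x": 0, "y": 0, "z": 0, "rx": 0, "ry": 0, "rz": 8.5, "jaw": 50}, {"x": 0, "y": 0, "z": 0, "rx": 0, "ry": 0, "rz": 4.2, "jaw": 50}])

```text
clock: 15.05
position: [568.4, 161.3, 109.9]
tool_rot: [[0.998, -0.062, 0.001], [-0.062, -0.998, 0.0], [0.001, -0.0, -1.0]]
force: [-0.3, 0.2, -1.7]
width: 57.9
finger_force: 64.5
```

```bash
python3 -c "
from h import *
from bench import robot
goto(robot.observe(),(458,-357.5,100),-3.3)
"
```

```text
units x,y,z [-3.13 20.99  0.38] rz -0.2
```

Closing pushed the fingertips onto the bench, so the tips reach about 10 mm past the TCP. I'll grip higher for the other parts. Carrying fan 2 to the near bay.

Emit:
jog_arm(moves=[{"x": -0.15, "y": 1, "z": 0, "rx": 0, "ry": 0, "rz": 0, "jaw": 50}, {"x": -0.15, "y": 1, "z": 0, "rx": 0, "ry": 0, "rz": 0, "jaw": 50}, {"x": -0.15, "y": 1, "z": 0, "rx": 0, "ry": 0, "rz": 0, "jaw": 50}, {"x": -0.15, "y": 1, "z": 0, "rx": 0, "ry": 0, "rz": 0, "jaw": 50}, {"x": -0.15, "y": 1, "z": 0, "rx": 0, "ry": 0, "rz": 0, "jaw": 50}, {"x": -0.15, "y": 1, "z": 0, "rx": 0, "ry": 0, "rz": 0, "jaw": 50}, {"x": -0.15, "y": 1, "z": 0, "rx": 0, "ry": 0, "rz": 0, "jaw": 50}, {"x": -0.15, "y": 1, "z": 0, "rx": 0, "ry": 0, "rz": 0, "jaw": 50}])

```text
clock: 15.85
position: [527.0, -37.7, 109.8]
tool_rot: [[0.998, -0.056, 0.001], [-0.056, -0.998, -0.0], [0.001, 0.0, -1.0]]
force: [-0.3, -0.5, -0.8]
width: 58.2
finger_force: 64.5
```

Emit:
jog_arm(moves=[{"x": -0.15, "y": 1, "z": 0, "rx": 0, "ry": 0, "rz": 0, "jaw": 50}, {"x": -0.15, "y": 1, "z": 0, "rx": 0, "ry": 0, "rz": 0, "jaw": 50}, {"x": -0.15, "y": 1, "z": 0, "rx": 0, "ry": 0, "rz": 0, "jaw": 50}, {"x": -0.15, "y": 1, "z": 0, "rx": 0, "ry": 0, "rz": 0, "jaw": 50}, {"x": -0.15, "y": 1, "z": 0, "rx": 0, "ry": 0, "rz": 0, "jaw": 50}, {"x": -0.15, "y": 1, "z": 0, "rx": 0, "ry": 0, "rz": 0, "jaw": 50}, {"x": -0.15, "y": 1, "z": 0, "rx": 0, "ry": 0, "rz": 0, "jaw": 50}, {"x": -0.15, "y": 1, "z": 0, "rx": 0, "ry": 0, "rz": 0, "jaw": 50}])

```text
clock: 16.65
position: [485.9, -235.9, 109.8]
tool_rot: [[0.998, -0.056, 0.001], [-0.056, -0.998, -0.001], [0.001, 0.001, -1.0]]
force: [-0.1, 0.4, -0.7]
width: 58.2
finger_force: 64.5
```

Emit:
jog_arm(moves=[{"x": -0.15, "y": 1, "z": 0, "rx": 0, "ry": 0, "rz": 0, "jaw": 50}, {"x": -0.15, "y": 1, "z": 0, "rx": 0, "ry": 0, "rz": 0, "jaw": 50}, {"x": -0.15, "y": 1, "z": 0, "rx": 0, "ry": 0, "rz": 0, "jaw": 50}, {"x": -0.15, "y": 1, "z": 0, "rx": 0, "ry": 0, "rz": 0, "jaw": 50}, {"x": -0.1, "y": 1, "z": 0, "rx": 0, "ry": 0, "rz": 0, "jaw": 50}, {"x": 0, "y": 0, "z": 0, "rx": 0, "ry": 0, "rz": 0, "jaw": 50}, {"x": 0, "y": 0, "z": 0, "rx": 0, "ry": 0, "rz": 0, "jaw": 50}, {"x": 0, "y": 0, "z": 0, "rx": 0, "ry": 0, "rz": 0, "jaw": 50}])

```text
clock: 17.45
position: [461.9, -358.1, 108.9]
tool_rot: [[0.998, -0.055, 0.0], [-0.055, -0.998, -0.0], [0.0, 0.0, -1.0]]
force: [-0.1, -0.2, -1.5]
width: 58.3
finger_force: 64.5
```

```bash
python3 -c "
from h import *
from bench import robot
F,C=shot('wrist','w10')
rects(F,C,'blue',12,(100,0,400,330),500)
goto(robot.observe(),(458,-357.5,19),-3.3)
"
```

```text
w10 t 17.45 pos [ 461.9 -358.1  108.9] head -3.17 tilt [ 0. -0.] w 58.3 F [-0.1 -0.2 -1.5] ff 64.5
blue [255.6 116.6] 13127 ctr [ 528.4 -361.4] size [ 90.4 126.1] ang 86.7
units x,y,z [-0.16 -0.01  3.59] rz 0.2
```

View pics/w10.png

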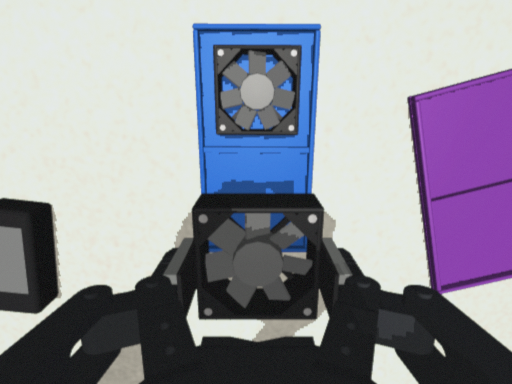

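w10 shows fan 1 seated in the far bay at (257,90) and fan 2 held over the near bay. Lowering.

Emit:
jog_arm(moves=[{"x": -0.16, "y": -0.01, "z": 0.8, "rx": 0, "ry": 0, "rz": 0, "jaw": 50}, {"x": 0, "y": 0, "z": 0.8, "rx": 0, "ry": 0, "rz": 0, "jaw": 50}, {"x": 0, "y": 0, "z": 0.8, "rx": 0, "ry": 0, "rz": 0, "jaw": 50}, {"x": 0, "y": 0, "z": 0.7, "rx": 0, "ry": 0, "rz": 0, "jaw": 50}, {"x": 0, "y": 0, "z": 0.4, "rx": 0, "ry": 0, "rz": 0, "jaw": 50}, {"x": 0, "y": 0, "z": 0.1, "rx": 0, "ry": 0, "rz": 0, "jaw": 50}, {"x": 0, "y": 0, "z": 0, "rx": 0, "ry": 0, "rz": 0, "jaw": 50}, {"x": 0, "y": 0, "z": 0, "rx": 0, "ry": 0, "rz": 0, "jaw": 50}])

```text
clock: 18.3
position: [458.2, -358.4, 19.3]
tool_rot: [[0.998, -0.056, 0.001], [-0.056, -0.998, -0.001], [0.001, 0.001, -1.0]]
force: [-0.3, 0.5, -0.8]
width: 58.2
finger_force: 64.5
```

Emit:
jog_arm(moves=[{"x": 0, "y": 0, "z": 0.03, "rx": 0, "ry": 0, "rz": 0, "jaw": 50}, {"x": 0, "y": 0, "z": 0.03, "rx": 0, "ry": 0, "rz": 0, "jaw": 50}, {"x": 0, "y": 0, "z": 0.03, "rx": 0, "ry": 0, "rz": 0, "jaw": 50}, {"x": 0, "y": 0, "z": 0.03, "rx": 0, "ry": 0, "rz": 0, "jaw": 50}, {"x": 0, "y": 0, "z": 0, "rx": 0, "ry": 0, "rz": 0, "jaw": 50}, {"x": 0, "y": 0, "z": 0, "rx": 0, "ry": 0, "rz": 0, "jaw": 50}, {"x": 0, "y": 0, "z": 0, "rx": 0, "ry": 0, "rz": 0, "jaw": 50}, {"x": 0, "y": 0, "z": 0, "rx": 0, "ry": 0, "rz": 0, "jaw": 50}])

```text
clock: 19.1
position: [457.7, -358.2, 15.3]
tool_rot: [[0.998, -0.056, 0.0], [-0.056, -0.998, -0.0], [0.0, 0.0, -1.0]]
force: [-0.5, -0.2, -1.4]
width: 58.1
finger_force: 64.5
```

Emit:
jog_arm(moves=[{"x": 0, "y": 0, "z": 0.02, "rx": 0, "ry": 0, "rz": 0, "jaw": 50}, {"x": 0, "y": 0, "z": 0.02, "rx": 0, "ry": 0, "rz": 0, "jaw": 50}, {"x": 0, "y": 0, "z": 0.02, "rx": 0, "ry": 0, "rz": 0, "jaw": 50}, {"x": 0, "y": 0, "z": 0, "rx": 0, "ry": 0, "rz": 0, "jaw": 50}, {"x": 0, "y": 0, "z": 0, "rx": 0, "ry": 0, "rz": 0, "jaw": 50}, {"x": 0, "y": 0, "z": 0, "rx": 0, "ry": 0, "rz": 0, "jaw": 50}, {"x": 0, "y": 0, "z": 0, "rx": 0, "ry": 0, "rz": 0, "jaw": 50}, {"x": 0, "y": 0, "z": 0, "rx": 0, "ry": 0, "rz": 0, "jaw": 50}])

```text
clock: 19.9
position: [457.8, -358.2, 14.3]
tool_rot: [[0.998, -0.056, 0.0], [-0.056, -0.998, -0.0], [0.0, 0.0, -1.0]]
force: [-3.7, 2.3, 6.2]
width: 58.4
finger_force: 65.2
```

Emit:
jog_arm(moves=[{"x": 0, "y": 0, "z": 0, "rx": 0, "ry": 0, "rz": 0, "jaw": 62}, {"x": 0, "y": 0, "z": 0, "rx": 0, "ry": 0, "rz": 0, "jaw": 66}, {"x": 0, "y": 0, "z": 0, "rx": 0, "ry": 0, "rz": 0, "jaw": 70}, {"x": 0, "y": 0, "z": 0, "rx": 0, "ry": 0, "rz": 0, "jaw": 72}, {"x": 0, "y": 0, "z": -0.3, "rx": 0, "ry": 0, "rz": 0, "jaw": 72}, {"x": 0, "y": 0, "z": -0.8, "rx": 0, "ry": 0, "rz": 0, "jaw": 72}, {"x": 0, "y": 0, "z": -1, "rx": 0, "ry": 0, "rz": 0, "jaw": 72}, {"x": 0, "y": 0, "z": -1, "rx": 0, "ry": 0, "rz": 0, "jaw": 80}])

```text
clock: 20.7
position: [457.6, -358.1, 92.6]
tool_rot: [[0.998, -0.056, -0.0], [-0.056, -0.998, 0.0], [-0.0, -0.0, -1.0]]
force: [0.6, 0.8, 0.1]
width: 79.7
finger_force: 0.0
```

```bash
python3 -c "
from h import *
from bench import robot
F,C=shot('wrist','w11')
for z in (4,29): rects(F,C,'dark',z,(190,150,325,325),1500)
goto(robot.observe(),(460,-6,130),-20)
"
```

```text
w11 t 20.7 pos [ 457.6 -358.1   92.6] head -3.19 tilt [-0.  0.] w 79.7 F [0.6 0.8 0.1] ff 0.0
dark [255.8 213.2] 5046 ctr [ 449.  -358.4] size [67.4 73.1] ang 86.8
dark [255.8 213.2] 5046 ctr [ 457.9 -358.9] size [60.2 65.2] ang 86.8
units x,y,z [ -0.74 -14.1   -1.35] rz 16.8
```

Fan 2 is seated at (458,-359). Next, hover over the first heatsink.

Emit:
jog_arm(moves=[{"x": -0.05, "y": -1, "z": -0.4, "rx": 0, "ry": 0, "rz": 0, "jaw": 80}, {"x": -0.05, "y": -1, "z": -0.4, "rx": 0, "ry": 0, "rz": 0, "jaw": 80}, {"x": -0.05, "y": -1, "z": -0.3, "rx": 0, "ry": 0, "rz": 0, "jaw": 80}, {"x": -0.05, "y": -1, "z": -0.3, "rx": 0, "ry": 0, "rz": 0, "jaw": 80}, {"x": -0.05, "y": -1, "z": 0, "rx": 0, "ry": 0, "rz": 0, "jaw": 80}, {"x": -0.05, "y": -1, "z": 0, "rx": 0, "ry": 0, "rz": 0, "jaw": 80}, {"x": -0.05, "y": -1, "z": 0, "rx": 0, "ry": 0, "rz": 0, "jaw": 80}, {"x": -0.05, "y": -1, "z": 0, "rx": 0, "ry": 0, "rz": 0, "jaw": 80}])

```text
clock: 21.55
position: [458.8, -156.9, 126.8]
tool_rot: [[0.998, -0.056, 0.001], [-0.056, -0.998, -0.0], [0.001, 0.0, -1.0]]
force: [0.3, -0.0, -0.5]
width: 79.9
finger_force: 0.0
```

Emit:
jog_arm(moves=[{"x": -0.05, "y": -1, "z": 0, "rx": 0, "ry": 0, "rz": 0, "jaw": 80}, {"x": -0.05, "y": -1, "z": 0, "rx": 0, "ry": 0, "rz": 0, "jaw": 80}, {"x": -0.05, "y": -1, "z": 0, "rx": 0, "ry": 0, "rz": 0, "jaw": 80}, {"x": -0.05, "y": -1, "z": 0, "rx": 0, "ry": 0, "rz": 0, "jaw": 80}, {"x": -0.05, "y": -1, "z": 0, "rx": 0, "ry": 0, "rz": 0, "jaw": 80}, {"x": -0.05, "y": -1, "z": 0, "rx": 0, "ry": 0, "rz": 6.5, "jaw": 80}, {"x": 0, "y": 0, "z": 0, "rx": 0, "ry": 0, "rz": 6.5, "jaw": 80}, {"x": 0, "y": 0, "z": 0, "rx": 0, "ry": 0, "rz": 0, "jaw": 80}])

```text
clock: 22.35
position: [459.8, -7.2, 126.8]
tool_rot: [[0.96, -0.279, 0.001], [-0.279, -0.96, -0.0], [0.001, -0.0, -1.0]]
force: [0.6, 0.2, 0.3]
width: 80.0
finger_force: 0.0
```

Emit:
jog_arm(moves=[{"x": 0, "y": 0, "z": 0, "rx": 0, "ry": 0, "rz": 0, "jaw": 80}, {"x": 0, "y": 0, "z": 0, "rx": 0, "ry": 0, "rz": 0, "jaw": 80}, {"x": 0, "y": 0, "z": 0, "rx": 0, "ry": 0, "rz": 0, "jaw": 80}, {"x": 0, "y": 0, "z": 0, "rx": 0, "ry": 0, "rz": 0, "jaw": 80}, {"x": 0, "y": 0, "z": 0, "rx": 0, "ry": 0, "rz": 0, "jaw": 80}, {"x": 0, "y": 0, "z": 0, "rx": 0, "ry": 0, "rz": 0, "jaw": 80}, {"x": 0, "y": 0, "z": 0, "rx": 0, "ry": 0, "rz": 0, "jaw": 80}, {"x": 0, "y": 0, "z": 0, "rx": 0, "ry": 0, "rz": 0, "jaw": 80}])

```text
clock: 23.15
position: [459.7, -7.7, 126.3]
tool_rot: [[0.96, -0.279, -0.0], [-0.279, -0.96, 0.0], [-0.0, 0.0, -1.0]]
force: [-0.4, 0.8, -0.4]
width: 80.0
finger_force: 0.0
```

```bash
cat >> h.py <<'E'
def hs(F,C,z,roi,thr=40,amin=600):
    "heatsink: pixels whose grey differs from a wide local background, or bluish"
    x0,y0,x1,y1=roi;hsv=cv2.cvtColor(F,cv2.COLOR_RGB2HSV)[y0:y1,x0:x1]
    g=hsv[...,2].astype(int);m=(np.abs(g-np.median(np.r_[g[0],g[-1],g[:,0],g[:,-1]]))>thr)|((hsv[...,0]>75)&(hsv[...,1]>5))
    m=cv2.morphologyEx(m.astype(np.uint8),cv2.MORPH_CLOSE,np.ones((9,9)));m=cv2.morphologyEx(m,cv2.MORPH_OPEN,np.ones((5,5)))
    for s,c,mm in blobs(m,amin):
        cn=max(cv2.findContours(mm.astype(np.uint8),0,1)[0],key=len)[:,0]+[x0,y0]
        r=cv2.minAreaRect(np.array([cast(C,p,z)[:2] for p in cn],np.float32));print("hs px",(c+[x0,y0]).round(1),s[4],"ctr",np.round(r[0],1),"size",np.round(r[1],1),"ang",round(r[2],1))
E
python3 -c "
from h import *
from bench import robot
F,C=shot('wrist','w12')
for z in (14,28): hs(F,C,z,(200,130,320,250))
A=load('w8')[1]
print(proj(C,(460,-6,28)),proj(C,(460,-6,0)))
"
```

```text
w12 t 23.15 pos [459.7  -7.7 126.3] head -16.18 tilt [-0.  0.] w 80.0 F [-0.4  0.8 -0.4] ff 0.0
hs px [259.3 217.9] 7093 ctr [443.1  -5.4] size [110.8  74.9] ang 73.8
hs px [259.3 217.9] 7093 ctr [447.9  -6.6] size [104.7  70.7] ang 73.8
[254.90080235 198.09995485] [255.11813547 189.25651145]
```

View pics/w12.png

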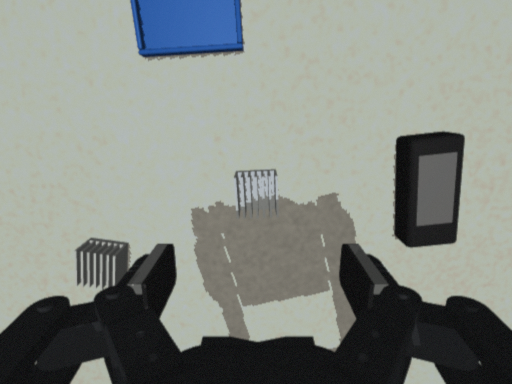

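w12: the heatsink lies at x=235–276, rows 171–216, its fins parallel to the tool x axis. The adapter is at (430,188) and the other heatsink at (103,262).

```bash
python3 -c "
from h import *
from bench import robot
C=load('w12')[1];A=load('w8')[1]
for p in [(235,174),(276.5,174),(239,216),(276.5,216)]: print(cast(C,p,28).round(1))
X=np.mean([cast(C,p,28) for p in [(235,174),(276.5,174),(239,216),(276.5,216)]],0);print(X)
print('stereo',tri(C,(256,193),A,(387,174)))
s=robot.observe();goto(s,(X[0],X[1],23),-16)"
```

```text
[484.3   3.8  28. ]
[474.8 -28.7  28. ]
[448.5  11.5  28. ]
[439.6 -19.2  28. ]
[461.80006997  -8.15087496  28.        ]
stereo (array([460.74037845,  -7.73053132,  21.86993256]), np.float64(3.062556361721537))
units x,y,z [ 0.09 -0.01  4.13] rz -0.2
```

Emit:
jog_arm(moves=[{"x": 0.06, "y": 0, "z": 1, "rx": 0, "ry": 0, "rz": 0, "jaw": 80}, {"x": 0, "y": 0, "z": 1, "rx": 0, "ry": 0, "rz": 0, "jaw": 80}, {"x": 0, "y": 0, "z": 1, "rx": 0, "ry": 0, "rz": 0, "jaw": 80}, {"x": 0, "y": 0, "z": 0.8, "rx": 0, "ry": 0, "rz": 0, "jaw": 80}, {"x": 0, "y": 0, "z": 0.3, "rx": 0, "ry": 0, "rz": 0, "jaw": 80}, {"x": 0, "y": 0, "z": 0, "rx": 0, "ry": 0, "rz": 0, "jaw": 60}, {"x": 0, "y": 0, "z": 0, "rx": 0, "ry": 0, "rz": 0, "jaw": 45}, {"x": 0, "y": 0, "z": 0, "rx": 0, "ry": 0, "rz": 0, "jaw": 28}])

```text
clock: 24.0
position: [461.8, -8.2, 25.0]
tool_rot: [[0.96, -0.279, 0.002], [-0.279, -0.96, -0.0], [0.002, -0.0, -1.0]]
force: [0.4, 1.3, 0.9]
width: 37.2
finger_force: 0.5
```

Emit:
jog_arm(moves=[{"x": 0, "y": 0, "z": 0, "rx": 0, "ry": 0, "rz": 0, "jaw": 28}, {"x": 0, "y": 0, "z": 0, "rx": 0, "ry": 0, "rz": 0, "jaw": 28}, {"x": 0, "y": 0, "z": 0, "rx": 0, "ry": 0, "rz": 0, "jaw": 28}, {"x": 0, "y": 0, "z": 0, "rx": 0, "ry": 0, "rz": 0, "jaw": 28}, {"x": 0, "y": 0, "z": 0, "rx": 0, "ry": 0, "rz": 0, "jaw": 28}, {"x": 0, "y": 0, "z": 0, "rx": 0, "ry": 0, "rz": 0, "jaw": 28}, {"x": 0, "y": 0, "z": 0, "rx": 0, "ry": 0, "rz": 0, "jaw": 28}, {"x": 0, "y": 0, "z": 0, "rx": 0, "ry": 0, "rz": 0, "jaw": 28}])

```text
clock: 24.8
position: [461.9, -8.2, 25.5]
tool_rot: [[0.96, -0.279, 0.002], [-0.279, -0.96, -0.0], [0.002, -0.0, -1.0]]
force: [-4.0, -0.1, 11.1]
width: 32.0
finger_force: 58.6
```

Emit:
jog_arm(moves=[{"x": 0, "y": 0, "z": -0.2, "rx": 0, "ry": 0, "rz": 0, "jaw": 28}, {"x": 0, "y": 0, "z": -0.5, "rx": 0, "ry": 0, "rz": 0, "jaw": 28}, {"x": 0, "y": 0, "z": -0.8, "rx": 0, "ry": 0, "rz": 0, "jaw": 28}, {"x": 0, "y": 0, "z": -1, "rx": 0, "ry": 0, "rz": 0, "jaw": 28}, {"x": 0, "y": 0, "z": -0.5, "rx": 0, "ry": 0, "rz": -8.2, "jaw": 28}, {"x": 0, "y": 0, "z": 0, "rx": 0, "ry": 0, "rz": -8.2, "jaw": 28}, {"x": 0, "y": 0, "z": 0, "rx": 0, "ry": 0, "rz": 0, "jaw": 28}, {"x": 0, "y": 0, "z": 0, "rx": 0, "ry": 0, "rz": 0, "jaw": 28}])

```text
clock: 25.6
position: [461.1, -8.1, 99.2]
tool_rot: [[1.0, -0.001, 0.0], [-0.001, -1.0, -0.0], [0.0, 0.0, -1.0]]
force: [-0.7, 0.9, -1.3]
width: 32.5
finger_force: 59.5
```

```bash
python3 -c "
from h import *
from bench import robot
F,C=shot('wrist','w13')
cv2.imwrite('pics/w13c.png',cv2.resize(F[140:340,160:350,::-1],(570,600),interpolation=2))
for x in(530,468): goto(robot.observe(),(x,345,100),0.4)
"
```

```text
w13 t 25.6 pos [461.1  -8.1  99.2] head -0.04 tilt [ 0. -0.] w 32.5 F [-0.7  0.9 -1.3] ff 59.5
units x,y,z [  2.75 -14.13  -0.04] rz -0.4
units x,y,z [  0.27 -14.12  -0.04] rz -0.4
```

Emit:
jog_arm(moves=[{"x": 0.2, "y": -1, "z": 0, "rx": 0, "ry": 0, "rz": 0, "jaw": 28}, {"x": 0.2, "y": -1, "z": 0, "rx": 0, "ry": 0, "rz": 0, "jaw": 28}, {"x": 0.2, "y": -1, "z": 0, "rx": 0, "ry": 0, "rz": 0, "jaw": 28}, {"x": 0.2, "y": -1, "z": 0, "rx": 0, "ry": 0, "rz": 0, "jaw": 28}, {"x": 0.2, "y": -1, "z": 0, "rx": 0, "ry": 0, "rz": 0, "jaw": 28}, {"x": 0.2, "y": -1, "z": 0, "rx": 0, "ry": 0, "rz": 0, "jaw": 28}, {"x": 0.2, "y": -1, "z": 0, "rx": 0, "ry": 0, "rz": 0, "jaw": 28}, {"x": 0.2, "y": -1, "z": 0, "rx": 0, "ry": 0, "rz": 0, "jaw": 28}])

```text
clock: 26.45
position: [500.4, 193.1, 98.6]
tool_rot: [[1.0, 0.0, -0.001], [0.0, -1.0, -0.0], [-0.001, 0.0, -1.0]]
force: [0.4, -0.1, -1.2]
width: 32.0
finger_force: 59.5
```

Emit:
jog_arm(moves=[{"x": 0.2, "y": -1, "z": 0, "rx": 0, "ry": 0, "rz": 0, "jaw": 28}, {"x": 0.2, "y": -1, "z": 0, "rx": 0, "ry": 0, "rz": 0, "jaw": 28}, {"x": 0.2, "y": -1, "z": 0, "rx": 0, "ry": 0, "rz": 0, "jaw": 28}, {"x": 0.2, "y": -1, "z": 0, "rx": 0, "ry": 0, "rz": 0, "jaw": 28}, {"x": 0.2, "y": -1, "z": 0, "rx": 0, "ry": 0, "rz": 0, "jaw": 28}, {"x": 0.2, "y": -1, "z": 0, "rx": 0, "ry": 0, "rz": 0, "jaw": 28}, {"x": 0, "y": 0, "z": 0, "rx": 0, "ry": 0, "rz": 0, "jaw": 28}, {"x": 0, "y": 0, "z": 0, "rx": 0, "ry": 0, "rz": 0, "jaw": 28}])

```text
clock: 27.25
position: [529.6, 342.2, 98.2]
tool_rot: [[1.0, 0.002, -0.001], [0.002, -1.0, -0.001], [-0.001, 0.001, -1.0]]
force: [0.0, 0.3, -0.7]
width: 32.2
finger_force: 59.5
```

```bash
python3 -c "
from h import *
from bench import robot
F,C=shot('wrist','w14')
rects(F,C,'blue',12,(150,30,360,330),500)
cv2.imwrite('pics/w14.png',F[:,:,::-1])
hsv=cv2.cvtColor(F,cv2.COLOR_RGB2HSV);m=(hsv[...,0]>104)&(hsv[...,0]<122)&(hsv[...,1]>140)
for r in (150,165,180,200,230,250):
  c=np.flatnonzero(m[r,120:400]); print(r,c.min()+120 if len(c) else None,c.max()+120 if len(c) else None)
r=np.flatnonzero(m[:,256]);print('col256',r.min(),r.max())
for p in [(256,r.min())]: print(cast(C,p,12))
"
```

```text
w14 t 27.25 pos [529.6 342.2  98.2] head 0.13 tilt [-0.001 -0.001] w 32.2 F [ 0.   0.3 -0.7] ff 59.5
blue [249.9 185.1] 4286 ctr [533.5 345.7] size [61.3 64.6] ang 0.2
blue [257.5 286.6] 1953 ctr [453.6 343.6] size [33.3 60.1] ang 1.5
150 None None
165 211 292
180 211 292
200 212 292
230 213 219
250 None None
col256 159 301
[564.11964793 342.49466645  12.        ]
```

The tray is measured from close by: far end x≈564.5, y≈345.5, so the far bay centre is (531.5, 345.5). Lowering.

Emit:
jog_arm(moves=[{"x": 0.06, "y": -0.13, "z": 0.6, "rx": 0, "ry": 0, "rz": 0, "jaw": 28}, {"x": 0, "y": 0, "z": 0.6, "rx": 0, "ry": 0, "rz": 0, "jaw": 28}, {"x": 0, "y": 0, "z": 0.6, "rx": 0, "ry": 0, "rz": 0, "jaw": 28}, {"x": 0, "y": 0, "z": 0.4, "rx": 0, "ry": 0, "rz": 0, "jaw": 28}, {"x": 0, "y": 0, "z": 0.3, "rx": 0, "ry": 0, "rz": 0, "jaw": 28}, {"x": 0, "y": 0, "z": 0, "rx": 0, "ry": 0, "rz": 0, "jaw": 28}, {"x": 0, "y": 0, "z": 0, "rx": 0, "ry": 0, "rz": 0, "jaw": 28}, {"x": 0, "y": 0, "z": 0, "rx": 0, "ry": 0, "rz": 0, "jaw": 28}])

```text
clock: 28.1
position: [531.7, 345.6, 37.0]
tool_rot: [[1.0, 0.004, 0.001], [0.004, -1.0, 0.001], [0.001, -0.001, -1.0]]
force: [-0.9, -0.7, -0.9]
width: 31.8
finger_force: 59.5
```

Emit:
jog_arm(moves=[{"x": 0, "y": 0, "z": 0.04, "rx": 0, "ry": 0, "rz": 0, "jaw": 28}, {"x": 0, "y": 0, "z": 0.04, "rx": 0, "ry": 0, "rz": 0, "jaw": 28}, {"x": 0, "y": 0, "z": 0.04, "rx": 0, "ry": 0, "rz": 0, "jaw": 28}, {"x": 0, "y": 0, "z": 0.02, "rx": 0, "ry": 0, "rz": 0, "jaw": 28}, {"x": 0, "y": 0, "z": 0, "rx": 0, "ry": 0, "rz": 0, "jaw": 28}, {"x": 0, "y": 0, "z": 0, "rx": 0, "ry": 0, "rz": 0, "jaw": 28}, {"x": 0, "y": 0, "z": 0, "rx": 0, "ry": 0, "rz": 0, "jaw": 28}, {"x": 0, "y": 0, "z": 0, "rx": 0, "ry": 0, "rz": 0, "jaw": 28}])

```text
clock: 28.9
position: [531.4, 345.4, 32.8]
tool_rot: [[1.0, 0.004, -0.0], [0.004, -1.0, -0.0], [-0.0, 0.0, -1.0]]
force: [-0.6, 0.1, -1.1]
width: 32.3
finger_force: 59.5
```

Emit:
jog_arm(moves=[{"x": 0, "y": 0, "z": 0.04, "rx": 0, "ry": 0, "rz": 0, "jaw": 28}, {"x": 0, "y": 0, "z": 0.02, "rx": 0, "ry": 0, "rz": 0, "jaw": 28}, {"x": 0, "y": 0, "z": 0.02, "rx": 0, "ry": 0, "rz": 0, "jaw": 28}, {"x": 0, "y": 0, "z": 0.02, "rx": 0, "ry": 0, "rz": 0, "jaw": 28}, {"x": 0, "y": 0, "z": 0.02, "rx": 0, "ry": 0, "rz": 0, "jaw": 28}, {"x": 0, "y": 0, "z": 0, "rx": 0, "ry": 0, "rz": 0, "jaw": 28}, {"x": 0, "y": 0, "z": 0, "rx": 0, "ry": 0, "rz": 0, "jaw": 28}, {"x": 0, "y": 0, "z": 0, "rx": 0, "ry": 0, "rz": 0, "jaw": 28}])

```text
clock: 29.7
position: [531.4, 345.4, 29.8]
tool_rot: [[1.0, 0.004, 0.0], [0.004, -1.0, -0.0], [0.0, 0.0, -1.0]]
force: [-0.3, -0.5, 0.4]
width: 32.0
finger_force: 59.5
```

Emit:
jog_arm(moves=[{"x": 0, "y": 0, "z": 0.02, "rx": 0, "ry": 0, "rz": 0, "jaw": 28}, {"x": 0, "y": 0, "z": 0.02, "rx": 0, "ry": 0, "rz": 0, "jaw": 28}, {"x": 0, "y": 0, "z": 0, "rx": 0, "ry": 0, "rz": 0, "jaw": 28}, {"x": 0, "y": 0, "z": 0, "rx": 0, "ry": 0, "rz": 0, "jaw": 28}, {"x": 0, "y": 0, "z": 0, "rx": 0, "ry": 0, "rz": 0, "jaw": 28}, {"x": 0, "y": 0, "z": 0, "rx": 0, "ry": 0, "rz": 0, "jaw": 28}, {"x": 0, "y": 0, "z": 0, "rx": 0, "ry": 0, "rz": 0, "jaw": 28}, {"x": 0, "y": 0, "z": 0, "rx": 0, "ry": 0, "rz": 0, "jaw": 28}])

```text
clock: 30.5
position: [531.5, 345.5, 29.6]
tool_rot: [[1.0, 0.004, 0.0], [0.004, -1.0, 0.0], [0.0, -0.0, -1.0]]
force: [-3.4, -2.7, 7.8]
width: 32.3
finger_force: 61.8
```

Floor contact at 29.6, as predicted. Release and go up.

Emit:
jog_arm(moves=[{"x": 0, "y": 0, "z": 0, "rx": 0, "ry": 0, "rz": 0, "jaw": 38}, {"x": 0, "y": 0, "z": 0, "rx": 0, "ry": 0, "rz": 0, "jaw": 44}, {"x": 0, "y": 0, "z": 0, "rx": 0, "ry": 0, "rz": 0, "jaw": 50}, {"x": 0, "y": 0, "z": 0, "rx": 0, "ry": 0, "rz": 0, "jaw": 50}, {"x": 0, "y": 0, "z": -0.3, "rx": 0, "ry": 0, "rz": 0, "jaw": 50}, {"x": 0, "y": 0, "z": -0.8, "rx": 0, "ry": 0, "rz": 0, "jaw": 60}, {"x": 0, "y": 0, "z": -1, "rx": 0, "ry": 0, "rz": 0, "jaw": 70}, {"x": 0, "y": 0, "z": -1, "rx": 0, "ry": 0, "rz": 0, "jaw": 80}])

```text
clock: 31.3
position: [531.3, 345.4, 107.7]
tool_rot: [[1.0, 0.004, -0.0], [0.004, -1.0, 0.0], [-0.0, -0.0, -1.0]]
force: [-0.8, -0.4, -1.0]
width: 79.5
finger_force: 0.0
```

```bash
python3 -c "
from h import *
from bench import robot
F,C=shot('wrist','w15')
hsv=cv2.cvtColor(F,cv2.COLOR_RGB2HSV);m=((hsv[...,1]<60)).astype(np.uint8);k=np.zeros_like(m);k[165:290,216:288]=1;m=cv2.morphologyEx(m&k,cv2.MORPH_CLOSE,np.ones((7,7)))
for s,c,mm in blobs(m,500):
  cn=max(cv2.findContours(mm.astype(np.uint8),0,1)[0],key=len)[:,0]
  print(s,[np.round(v,1) for v in cv2.minAreaRect(np.array([cast(C,p,30)[:2] for p in cn],np.float32))])
goto(robot.observe(),(436,151,128),-24)
"
```

```text
w15 t 31.3 pos [531.3 345.4 107.7] head 0.21 tilt [-0.  0.] w 79.5 F [-0.8 -0.4 -1. ] ff 0.0
[ 233  179   49   54 2528] [array([530.6, 344.6]), array([43.3, 36.5]), np.float64(1.5)]
units x,y,z [-3.89  7.79 -0.66] rz 24.2
```

Emit:
jog_arm(moves=[{"x": -0.49, "y": 0.97, "z": -0.1, "rx": 0, "ry": 0, "rz": 0, "jaw": 80}, {"x": -0.49, "y": 0.97, "z": -0.1, "rx": 0, "ry": 0, "rz": 0, "jaw": 80}, {"x": -0.49, "y": 0.97, "z": -0.1, "rx": 0, "ry": 0, "rz": 0, "jaw": 80}, {"x": -0.49, "y": 0.97, "z": -0.1, "rx": 0, "ry": 0, "rz": 0, "jaw": 80}, {"x": -0.49, "y": 0.97, "z": -0.1, "rx": 0, "ry": 0, "rz": 0, "jaw": 80}, {"x": -0.49, "y": 0.97, "z": -0.1, "rx": 0, "ry": 0, "rz": 0, "jaw": 80}, {"x": -0.49, "y": 0.97, "z": 0, "rx": 0, "ry": 0, "rz": 0, "jaw": 80}, {"x": -0.49, "y": 0.97, "z": 0, "rx": 0, "ry": 0, "rz": 0, "jaw": 80}])

```text
clock: 32.15
position: [433.6, 150.2, 121.8]
tool_rot: [[1.0, 0.004, 0.001], [0.004, -1.0, 0.0], [0.001, -0.0, -1.0]]
force: [0.5, -0.4, -0.4]
width: 80.3
finger_force: 0.0
```

Emit:
jog_arm(moves=[{"x": 0, "y": 0, "z": 0, "rx": 0, "ry": 0, "rz": 8, "jaw": 80}, {"x": 0, "y": 0, "z": 0, "rx": 0, "ry": 0, "rz": 8, "jaw": 80}, {"x": 0, "y": 0, "z": 0, "rx": 0, "ry": 0, "rz": 8, "jaw": 80}, {"x": 0, "y": 0, "z": 0, "rx": 0, "ry": 0, "rz": 0, "jaw": 80}, {"x": 0, "y": 0, "z": 0, "rx": 0, "ry": 0, "rz": 0, "jaw": 80}, {"x": 0, "y": 0, "z": 0, "rx": 0, "ry": 0, "rz": 0, "jaw": 80}, {"x": 0, "y": 0, "z": 0, "rx": 0, "ry": 0, "rz": 0, "jaw": 80}, {"x": 0, "y": 0, "z": 0, "rx": 0, "ry": 0, "rz": 0, "jaw": 80}])

```text
clock: 32.95
position: [434.1, 151.1, 121.3]
tool_rot: [[0.916, -0.402, -0.0], [-0.402, -0.916, -0.0], [-0.0, 0.0, -1.0]]
force: [0.0, -0.6, -0.4]
width: 79.7
finger_force: 0.0
```

```bash
python3 -c "
from h import *
F,C=shot('wrist','w16')
hsv=cv2.cvtColor(F,cv2.COLOR_RGB2HSV);h,s,v=[hsv[...,i].astype(int) for i in range(3)]
# fins: strong horizontal gradient texture
g=cv2.cvtColor(F,cv2.COLOR_RGB2GRAY);gx=np.abs(cv2.Sobel(g,cv2.CV_32F,1,0));gy=np.abs(cv2.Sobel(g,cv2.CV_32F,0,1))
roi=np.s_[140:250,200:310]
m=((v<85)|((h>75)&(s>4)&(h<125))).astype(np.uint8);k=np.zeros_like(m);k[roi]=1;m=cv2.morphologyEx(m&k,cv2.MORPH_CLOSE,np.ones((9,9)));m=cv2.morphologyEx(m,cv2.MORPH_OPEN,np.ones((7,7)))
for st,c,mm in blobs(m,300):
  cn=max(cv2.findContours(mm.astype(np.uint8),0,1)[0],key=len)[:,0]
  print(st,'z28',[np.round(v,1) for v in cv2.minAreaRect(np.array([cast(C,p,28)[:2] for p in cn],np.float32))])
print(v[160:232:4,225:290:3])
cv2.imwrite('pics/w16c.png',cv2.resize(F[120:260,180:330,::-1],(640,600),interpolation=2))
"
```

```text
w16 t 32.95 pos [434.1 151.1 121.3] head -23.72 tilt [-0. -0.] w 79.7 F [ 0.  -0.6 -0.4] ff 0.0
[ 234  172   45   42 1516] z28 [array([440. , 149.5]), array([35.9, 34.9]), np.float64(65.1)]
[[172 174 175 173 168 174 174 175 176 174 173 175 176 173 171 174 175 175
  174 174 173 176]
 [174 172 175 170 169 175 174 173 172 174 174 174 173 171 173 170 171 172
  174 173 175 174]
 [174 173 174 173 174 175 174 175 174 173 174 175 174 173 174 175 173 174
  173 173 172 173]
 [168 170 171 171  87 142  86 127  95 127 109 110 107 101 114  96 111 102
  174 175 174 173]
 [174 171 171 152  71 169  76 153  90 172 145 119 168  88 170  84 179  76
  165 174 174 174]
 [174 174 174 175  84 132 163 135 179 117 177 152 171 171 169 172 156 115
  174 174 173 175]
 [173 173 175 174  85 134 164 172 179 127 177 152 170 167 167 175 173 123
  139 174 172 172]
 [170 174 174 173  90 136 164 157 178 129 180 129 171 168 161 174 175 132
  158 174 173 174]
 [173 175 174 172  86 158 164 157 179 127 180 129 162 163 164 175 169 152
  171 167 173 150]
 [175 174 174 174  89 170 161 133 172 131 178 132 134 155 116 167 112 140
  119 115 114 118]
 [171 170 171 174  90 155 160 152 169 124 170 122 110 122 107 114 106 112
  116 112 116 119]
 [124 174 167 160  91 131 136 145 170 114 117 113  96 113 101 114 108 110
  117 115 118 116]
 [119 117 112 144  82 122 137 113 111 112 114 112  96 114  96 112 106 112
  117 117 114 113]
 [116 115 111 111  72 114  98 115 110 116 114 113  94 112  93 114 106 110
  119 118 115 114]
 [110 111 113 114  87 113 101 118 110 115 113 113 103 113 105 111 105 112
  123 118 116 116]
 [107 110 113 113 114 114 112 111 112 108 112 115 113 111 113 113 113 110
  113 118 115 117]
 [111 113 111 110 117 117 115 112 116 115 114 117 112 114 114 112 112 109
  114 115 117 115]
 [109 111 116 114 115 112 115 114 112 111 116 118 116 115 117 116 113 112
  115 117 117 116]]
```

```bash
python3 -c "
from h import *
from bench import robot
C=load('w16')[1];A=load('w8')[1]
X=np.mean([cast(C,p,28) for p in [(236,175),(277.5,175),(238,218),(277,218)]],0);print(X)
print('stereo',tri(C,(257,195),A,(257,190)))
goto(robot.observe(),(X[0],X[1],25),-24.5)"
```

```text
[436.22408083 150.1879652   28.        ]
stereo (array([433.0658624 , 152.14024493,   5.90080789]), np.float64(2.3692841790831016))
units x,y,z [ 0.09 -0.    3.85] rz 0.8
```

Emit:
jog_arm(moves=[{"x": 0.06, "y": 0, "z": 1, "rx": 0, "ry": 0, "rz": 0.8, "jaw": 80}, {"x": 0, "y": 0, "z": 1, "rx": 0, "ry": 0, "rz": 0, "jaw": 80}, {"x": 0, "y": 0, "z": 1, "rx": 0, "ry": 0, "rz": 0, "jaw": 80}, {"x": 0, "y": 0, "z": 0.6, "rx": 0, "ry": 0, "rz": 0, "jaw": 80}, {"x": 0, "y": 0, "z": 0.25, "rx": 0, "ry": 0, "rz": 0, "jaw": 80}, {"x": 0, "y": 0, "z": 0, "rx": 0, "ry": 0, "rz": 0, "jaw": 60}, {"x": 0, "y": 0, "z": 0, "rx": 0, "ry": 0, "rz": 0, "jaw": 45}, {"x": 0, "y": 0, "z": 0, "rx": 0, "ry": 0, "rz": 0, "jaw": 28}])

```text
clock: 33.8
position: [436.0, 150.6, 26.2]
tool_rot: [[0.909, -0.416, 0.001], [-0.416, -0.909, 0.0], [0.001, -0.001, -1.0]]
force: [-0.9, -0.2, 0.3]
width: 37.7
finger_force: 0.2
```

Emit:
jog_arm(moves=[{"x": 0, "y": 0, "z": 0, "rx": 0, "ry": 0, "rz": 0, "jaw": 28}, {"x": 0, "y": 0, "z": 0, "rx": 0, "ry": 0, "rz": 0, "jaw": 28}, {"x": 0, "y": 0, "z": 0, "rx": 0, "ry": 0, "rz": 0, "jaw": 28}, {"x": 0, "y": 0, "z": 0, "rx": 0, "ry": 0, "rz": 0, "jaw": 28}, {"x": 0, "y": 0, "z": 0, "rx": 0, "ry": 0, "rz": 0, "jaw": 28}, {"x": 0, "y": 0, "z": 0, "rx": 0, "ry": 0, "rz": 0, "jaw": 28}, {"x": 0, "y": 0, "z": 0, "rx": 0, "ry": 0, "rz": 0, "jaw": 28}, {"x": 0, "y": 0, "z": 0, "rx": 0, "ry": 0, "rz": 0, "jaw": 28}])

```text
clock: 34.6
position: [436.1, 150.6, 26.7]
tool_rot: [[0.909, -0.416, 0.002], [-0.416, -0.909, 0.0], [0.001, -0.001, -1.0]]
force: [-3.4, -1.3, 10.0]
width: 30.2
finger_force: 58.5
```

Emit:
jog_arm(moves=[{"x": 0, "y": 0, "z": -0.2, "rx": 0, "ry": 0, "rz": 0, "jaw": 28}, {"x": 0, "y": 0, "z": -0.5, "rx": 0, "ry": 0, "rz": 0, "jaw": 28}, {"x": 0, "y": 0, "z": -0.8, "rx": 0, "ry": 0, "rz": 0, "jaw": 28}, {"x": 0, "y": 0, "z": -1, "rx": 0, "ry": 0, "rz": 0, "jaw": 28}, {"x": 0, "y": 0, "z": -0.8, "rx": 0, "ry": 0, "rz": -8.2, "jaw": 28}, {"x": 0, "y": 0, "z": 0, "rx": 0, "ry": 0, "rz": -8.2, "jaw": 28}, {"x": 0, "y": 0, "z": 0, "rx": 0, "ry": 0, "rz": -8.2, "jaw": 28}, {"x": 0, "y": 0, "z": 0, "rx": 0, "ry": 0, "rz": 0, "jaw": 28}])

```text
clock: 35.4
position: [435.5, 150.5, 108.5]
tool_rot: [[1.0, 0.003, 0.001], [0.003, -1.0, 0.0], [0.001, -0.0, -1.0]]
force: [-0.1, 0.6, -1.2]
width: 27.6
finger_force: 0.0
```

```bash
python3 -c "
from h import *
from bench import robot
goto(robot.observe(),(469,345.5,105),0.2)"
```

```text
units x,y,z [ 1.36 -7.8   0.14] rz -0.0
```

Finger force is 0 and the opening is 27.6, so the heatsink slipped out of a grip that was too high. I'll open, rise a little and look.

Emit:
jog_arm(moves=[{"x": 0, "y": 0, "z": -0.2, "rx": 0, "ry": 0, "rz": 0, "jaw": 80}, {"x": 0, "y": 0, "z": -0.3, "rx": 0, "ry": 0, "rz": 0, "jaw": 80}, {"x": 0, "y": 0, "z": 0, "rx": 0, "ry": 0, "rz": 0, "jaw": 80}, {"x": 0, "y": 0, "z": 0, "rx": 0, "ry": 0, "rz": 0, "jaw": 80}, {"x": 0, "y": 0, "z": 0, "rx": 0, "ry": 0, "rz": 0, "jaw": 80}, {"x": 0, "y": 0, "z": 0, "rx": 0, "ry": 0, "rz": 0, "jaw": 80}, {"x": 0, "y": 0, "z": 0, "rx": 0, "ry": 0, "rz": 0, "jaw": 80}, {"x": 0, "y": 0, "z": 0, "rx": 0, "ry": 0, "rz": 0, "jaw": 80}])

```text
clock: 36.2
position: [435.4, 150.4, 119.9]
tool_rot: [[1.0, 0.0, -0.0], [0.0, -1.0, -0.0], [-0.0, 0.0, -1.0]]
force: [0.3, -0.1, 0.3]
width: 80.1
finger_force: 0.0
```

```bash
python3 -c "
from h import *
F,C=shot('wrist','w17');G,_=shot('side','s17')
v=cv2.cvtColor(F,cv2.COLOR_RGB2HSV)[...,2].astype(int)
print(proj(C,(436,150.4,28)))
d=cv2.resize(F[120:320,150:370,::-1],(440,400),interpolation=2);e=cv2.resize(G[230:300,240:310,::-1],(350,350),interpolation=2);e2=np.zeros((400,350,3),np.uint8);e2[:350]=e
cv2.imwrite('pics/w17c.png',np.hstack([d,e2]))"
```

```text
w17 t 36.2 pos [435.4 150.4 119.9] head 0.0 tilt [-0. -0.] w 80.1 F [ 0.3 -0.1  0.3] ff 0.0
s17 t 36.25 pos [435.4 150.4 120. ] head 0.01 tilt [-0. -0.] w 80.0 F [-0.1 -0.5  0. ] ff 0.0
[256.4130587  199.23212276]
```

View pics/w17c.png

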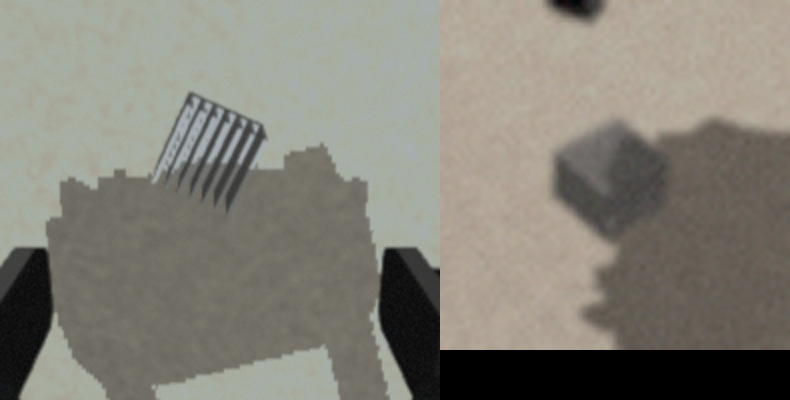

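It is still standing upright in place (crop corners (190,95), (265,128), (228,212), (152,180)), turned about -24°. I'll regrip about 6 mm lower.

Emit:
jog_arm(moves=[{"x": 0, "y": 0, "z": 0, "rx": 0, "ry": 0, "rz": 8.2, "jaw": 80}, {"x": 0, "y": 0, "z": 0, "rx": 0, "ry": 0, "rz": 8.2, "jaw": 80}, {"x": 0, "y": 0, "z": 0.5, "rx": 0, "ry": 0, "rz": 8, "jaw": 80}, {"x": 0.03, "y": -0.05, "z": 1, "rx": 0, "ry": 0, "rz": 0, "jaw": 80}, {"x": 0, "y": 0, "z": 1, "rx": 0, "ry": 0, "rz": 0, "jaw": 80}, {"x": 0, "y": 0, "z": 0.8, "rx": 0, "ry": 0, "rz": 0, "jaw": 80}, {"x": 0, "y": 0, "z": 0.5, "rx": 0, "ry": 0, "rz": 0, "jaw": 80}, {"x": 0, "y": 0, "z": 0.2, "rx": 0, "ry": 0, "rz": 0, "jaw": 80}])

```text
clock: 37.1
position: [436.2, 151.1, 19.0]
tool_rot: [[0.911, -0.413, -0.001], [-0.413, -0.911, -0.0], [-0.001, 0.001, -1.0]]
force: [0.2, -0.4, 0.2]
width: 80.0
finger_force: 0.0
```

Emit:
jog_arm(moves=[{"x": 0, "y": 0, "z": 0, "rx": 0, "ry": 0, "rz": 0, "jaw": 80}, {"x": 0, "y": 0, "z": 0, "rx": 0, "ry": 0, "rz": 0, "jaw": 60}, {"x": 0, "y": 0, "z": 0, "rx": 0, "ry": 0, "rz": 0, "jaw": 45}, {"x": 0, "y": 0, "z": 0, "rx": 0, "ry": 0, "rz": 0, "jaw": 30}, {"x": 0, "y": 0, "z": 0, "rx": 0, "ry": 0, "rz": 0, "jaw": 30}, {"x": 0, "y": 0, "z": 0, "rx": 0, "ry": 0, "rz": 0, "jaw": 30}, {"x": 0, "y": 0, "z": 0, "rx": 0, "ry": 0, "rz": 0, "jaw": 30}, {"x": 0, "y": 0, "z": 0, "rx": 0, "ry": 0, "rz": 0, "jaw": 30}])

```text
clock: 37.9
position: [437.2, 151.4, 21.1]
tool_rot: [[0.911, -0.413, 0.001], [-0.413, -0.911, 0.0], [0.001, -0.001, -1.0]]
force: [-1.6, -0.4, 7.3]
width: 34.0
finger_force: 60.2
```

Emit:
jog_arm(moves=[{"x": 0, "y": 0, "z": 0, "rx": 0, "ry": 0, "rz": 0, "jaw": 30}, {"x": 0, "y": 0, "z": 0, "rx": 0, "ry": 0, "rz": 0, "jaw": 30}, {"x": 0, "y": 0, "z": -0.1, "rx": 0, "ry": 0, "rz": 0, "jaw": 30}, {"x": 0, "y": 0, "z": -0.1, "rx": 0, "ry": 0, "rz": 0, "jaw": 30}, {"x": 0, "y": 0, "z": 0, "rx": 0, "ry": 0, "rz": 0, "jaw": 30}, {"x": 0, "y": 0, "z": 0, "rx": 0, "ry": 0, "rz": 0, "jaw": 30}, {"x": 0, "y": 0, "z": 0, "rx": 0, "ry": 0, "rz": 0, "jaw": 30}, {"x": 0, "y": 0, "z": 0, "rx": 0, "ry": 0, "rz": 0, "jaw": 30}])

```text
clock: 38.7
position: [436.6, 151.2, 24.9]
tool_rot: [[0.911, -0.413, -0.0], [-0.413, -0.911, -0.0], [-0.0, 0.0, -1.0]]
force: [0.4, 0.6, -1.1]
width: 33.9
finger_force: 59.7
```

Emit:
jog_arm(moves=[{"x": 0, "y": 0, "z": -0.4, "rx": 0, "ry": 0, "rz": 0, "jaw": 30}, {"x": 0, "y": 0, "z": -0.6, "rx": 0, "ry": 0, "rz": 0, "jaw": 30}, {"x": 0, "y": 0, "z": -0.7, "rx": 0, "ry": 0, "rz": 0, "jaw": 30}, {"x": 0, "y": 0, "z": -0.7, "rx": 0, "ry": 0, "rz": -6.1, "jaw": 30}, {"x": 0, "y": 0, "z": -0.4, "rx": 0, "ry": 0, "rz": -6.1, "jaw": 30}, {"x": 0, "y": 0, "z": 0, "rx": 0, "ry": 0, "rz": -6.2, "jaw": 30}, {"x": 0, "y": 0, "z": 0, "rx": 0, "ry": 0, "rz": -6.2, "jaw": 30}, {"x": 0, "y": 0, "z": 0, "rx": 0, "ry": 0, "rz": 0, "jaw": 30}])

```text
clock: 39.5
position: [436.9, 151.3, 96.5]
tool_rot: [[1.0, 0.006, 0.001], [0.006, -1.0, 0.0], [0.001, -0.0, -1.0]]
force: [0.3, -0.0, -0.4]
width: 33.9
finger_force: 59.8
```

```bash
python3 -c "
from h import *
from bench import robot
s=robot.observe();print(s['width'],s['finger_force'],s['position']);goto(s,(469.5,345.5,95),0.2)"
```

```text
33.871630169886934 59.7747802734375 [436.94603705 151.31751872  96.49760744]
units x,y,z [ 1.35 -7.76  0.06] rz 0.1
```

Emit:
jog_arm(moves=[{"x": 0.17, "y": -0.97, "z": 0, "rx": 0, "ry": 0, "rz": 0, "jaw": 30}, {"x": 0.17, "y": -0.97, "z": 0, "rx": 0, "ry": 0, "rz": 0, "jaw": 30}, {"x": 0.17, "y": -0.97, "z": 0, "rx": 0, "ry": 0, "rz": 0, "jaw": 30}, {"x": 0.17, "y": -0.97, "z": 0, "rx": 0, "ry": 0, "rz": 0, "jaw": 30}, {"x": 0.17, "y": -0.97, "z": 0, "rx": 0, "ry": 0, "rz": 0, "jaw": 30}, {"x": 0.17, "y": -0.97, "z": 0, "rx": 0, "ry": 0, "rz": 0, "jaw": 30}, {"x": 0.17, "y": -0.97, "z": 0, "rx": 0, "ry": 0, "rz": 0, "jaw": 30}, {"x": 0.17, "y": -0.97, "z": 0, "rx": 0, "ry": 0, "rz": 0, "jaw": 30}])

```text
clock: 40.3
position: [470.1, 346.5, 95.9]
tool_rot: [[1.0, 0.0, 0.0], [0.0, -1.0, 0.0], [0.0, -0.0, -1.0]]
force: [-0.2, -0.2, -0.4]
width: 33.8
finger_force: 59.8
```

Emit:
jog_arm(moves=[{"x": 0, "y": 0, "z": 0.2, "rx": 0, "ry": 0, "rz": 0, "jaw": 30}, {"x": 0, "y": 0, "z": 0.6, "rx": 0, "ry": 0, "rz": 0, "jaw": 30}, {"x": 0, "y": 0, "z": 0.6, "rx": 0, "ry": 0, "rz": 0, "jaw": 30}, {"x": 0, "y": 0, "z": 0.2, "rx": 0, "ry": 0, "rz": 0, "jaw": 30}, {"x": 0, "y": 0, "z": 0, "rx": 0, "ry": 0, "rz": 0, "jaw": 30}, {"x": 0, "y": 0, "z": 0, "rx": 0, "ry": 0, "rz": 0, "jaw": 30}, {"x": 0, "y": 0, "z": 0, "rx": 0, "ry": 0, "rz": 0, "jaw": 30}, {"x": 0, "y": 0, "z": 0, "rx": 0, "ry": 0, "rz": 0, "jaw": 30}])

```text
clock: 41.1
position: [470.2, 345.5, 55.7]
tool_rot: [[1.0, 0.004, 0.001], [0.004, -1.0, 0.001], [0.001, -0.001, -1.0]]
force: [-0.4, -0.6, 0.3]
width: 33.9
finger_force: 59.9
```

Emit:
jog_arm(moves=[{"x": -0.02, "y": 0, "z": 0.5, "rx": 0, "ry": 0, "rz": 0, "jaw": 30}, {"x": 0, "y": 0, "z": 0.4, "rx": 0, "ry": 0, "rz": 0, "jaw": 30}, {"x": 0, "y": 0, "z": 0.15, "rx": 0, "ry": 0, "rz": 0, "jaw": 30}, {"x": 0, "y": 0, "z": 0.03, "rx": 0, "ry": 0, "rz": 0, "jaw": 30}, {"x": 0, "y": 0, "z": 0.03, "rx": 0, "ry": 0, "rz": 0, "jaw": 30}, {"x": 0, "y": 0, "z": 0, "rx": 0, "ry": 0, "rz": 0, "jaw": 30}, {"x": 0, "y": 0, "z": 0, "rx": 0, "ry": 0, "rz": 0, "jaw": 30}, {"x": 0, "y": 0, "z": 0, "rx": 0, "ry": 0, "rz": 0, "jaw": 30}])

```text
clock: 41.9
position: [469.6, 345.5, 27.6]
tool_rot: [[1.0, 0.004, 0.0], [0.004, -1.0, 0.0], [0.0, -0.0, -1.0]]
force: [0.2, 0.3, 0.4]
width: 33.8
finger_force: 59.9
```

Emit:
jog_arm(moves=[{"x": 0, "y": 0, "z": 0.02, "rx": 0, "ry": 0, "rz": 0, "jaw": 30}, {"x": 0, "y": 0, "z": 0.02, "rx": 0, "ry": 0, "rz": 0, "jaw": 30}, {"x": 0, "y": 0, "z": 0.02, "rx": 0, "ry": 0, "rz": 0, "jaw": 30}, {"x": 0, "y": 0, "z": 0, "rx": 0, "ry": 0, "rz": 0, "jaw": 30}, {"x": 0, "y": 0, "z": 0, "rx": 0, "ry": 0, "rz": 0, "jaw": 30}, {"x": 0, "y": 0, "z": 0, "rx": 0, "ry": 0, "rz": 0, "jaw": 30}, {"x": 0, "y": 0, "z": 0, "rx": 0, "ry": 0, "rz": 0, "jaw": 30}, {"x": 0, "y": 0, "z": 0, "rx": 0, "ry": 0, "rz": 0, "jaw": 30}])

```text
clock: 42.7
position: [469.4, 345.4, 25.8]
tool_rot: [[1.0, 0.004, -0.0], [0.004, -1.0, -0.0], [-0.0, 0.0, -1.0]]
force: [0.2, 0.6, 0.0]
width: 34.0
finger_force: 59.9
```

Emit:
jog_arm(moves=[{"x": 0, "y": 0, "z": 0.02, "rx": 0, "ry": 0, "rz": 0, "jaw": 30}, {"x": 0, "y": 0, "z": 0.02, "rx": 0, "ry": 0, "rz": 0, "jaw": 30}, {"x": 0, "y": 0, "z": 0.02, "rx": 0, "ry": 0, "rz": 0, "jaw": 30}, {"x": 0, "y": 0, "z": 0, "rx": 0, "ry": 0, "rz": 0, "jaw": 30}, {"x": 0, "y": 0, "z": 0, "rx": 0, "ry": 0, "rz": 0, "jaw": 30}, {"x": 0, "y": 0, "z": 0, "rx": 0, "ry": 0, "rz": 0, "jaw": 30}, {"x": 0, "y": 0, "z": 0, "rx": 0, "ry": 0, "rz": 0, "jaw": 30}, {"x": 0, "y": 0, "z": 0, "rx": 0, "ry": 0, "rz": 0, "jaw": 30}])

```text
clock: 43.5
position: [469.5, 345.5, 25.1]
tool_rot: [[1.0, 0.004, 0.0], [0.004, -1.0, 0.0], [0.0, -0.0, -1.0]]
force: [-4.7, -2.0, 9.1]
width: 34.2
finger_force: 61.0
```

Contact at 25.1, as predicted. Release.

Emit:
jog_arm(moves=[{"x": 0, "y": 0, "z": 0, "rx": 0, "ry": 0, "rz": 0, "jaw": 38}, {"x": 0, "y": 0, "z": 0, "rx": 0, "ry": 0, "rz": 0, "jaw": 44}, {"x": 0, "y": 0, "z": 0, "rx": 0, "ry": 0, "rz": 0, "jaw": 48}, {"x": 0, "y": 0, "z": 0, "rx": 0, "ry": 0, "rz": 0, "jaw": 48}, {"x": 0, "y": 0, "z": -0.3, "rx": 0, "ry": 0, "rz": 0, "jaw": 48}, {"x": 0, "y": 0, "z": -0.8, "rx": 0, "ry": 0, "rz": 0, "jaw": 48}, {"x": 0, "y": 0, "z": -1, "rx": 0, "ry": 0, "rz": 0, "jaw": 60}, {"x": 0, "y": 0, "z": -1, "rx": 0, "ry": 0, "rz": 0, "jaw": 80}])

```text
clock: 44.3
position: [469.3, 345.3, 103.1]
tool_rot: [[1.0, 0.004, -0.0], [0.004, -1.0, -0.0], [-0.0, 0.0, -1.0]]
force: [0.4, 0.5, 0.1]
width: 73.1
finger_force: 0.0
```

```bash
python3 -c "
from h import *
from bench import robot
F,C=shot('wrist','w18')
hsv=cv2.cvtColor(F,cv2.COLOR_RGB2HSV);m0=((hsv[...,1]<60)).astype(np.uint8)
for roi in [(165,290),(60,170)]:
  k=np.zeros_like(m0);k[roi[0]:roi[1],222:286]=1;m=cv2.morphologyEx(m0&k,cv2.MORPH_CLOSE,np.ones((7,7)))
  for s,c,mm in blobs(m,400):
    cn=max(cv2.findContours(mm.astype(np.uint8),0,1)[0],key=len)[:,0]
    print(s,[np.round(v,1) for v in cv2.minAreaRect(np.array([cast(C,p,32)[:2] for p in cn],np.float32))])
# adapter, refined from earlier views
for t,roi in (('w12',(380,110,480,260)),):
  Fa,Ca=load(t)
  for z in (0,30): rects(Fa,Ca,'dark',z,roi)
goto(robot.observe(),(422,-152,130),-11)
"
```

```text
w18 t 44.3 pos [469.3 345.3 103.1] head 0.21 tilt [-0. -0.] w 73.1 F [0.4 0.5 0.1] ff 0.0
[ 222  181   64  109 6044] [array([445.1, 347.6]), array([90.5, 51.3]), np.float64(0.2)]
[ 222   60   64   17 1088] [array([566.8, 347.5]), array([ 9.8, 41.7]), np.float64(0.2)]
[ 231   99   53   55 2764] [array([529.1, 344.8]), array([36.2, 35.6]), np.float64(1.7)]
dark [422.7 187.3] 4545 ctr [ 413.  -158.4] size [ 59.5 108.9] ang 80.2
dark [422.7 187.3] 4545 ctr [ 426.1 -143.9] size [52.8 96.7] ang 80.2
units x,y,z [-2.02 19.92 -0.95] rz 11.2
```

Emit:
jog_arm(moves=[{"x": -0.1, "y": 1, "z": -0.2, "rx": 0, "ry": 0, "rz": 0, "jaw": 85}, {"x": -0.1, "y": 1, "z": -0.2, "rx": 0, "ry": 0, "rz": 0, "jaw": 85}, {"x": -0.1, "y": 1, "z": -0.2, "rx": 0, "ry": 0, "rz": 0, "jaw": 85}, {"x": -0.1, "y": 1, "z": -0.2, "rx": 0, "ry": 0, "rz": 0, "jaw": 85}, {"x": -0.1, "y": 1, "z": -0.2, "rx": 0, "ry": 0, "rz": 0, "jaw": 85}, {"x": -0.1, "y": 1, "z": 0, "rx": 0, "ry": 0, "rz": 0, "jaw": 85}, {"x": -0.1, "y": 1, "z": 0, "rx": 0, "ry": 0, "rz": 0, "jaw": 85}, {"x": -0.1, "y": 1, "z": 0, "rx": 0, "ry": 0, "rz": 0, "jaw": 85}])

```text
clock: 45.15
position: [450.0, 144.4, 127.3]
tool_rot: [[1.0, 0.004, 0.001], [0.004, -1.0, 0.0], [0.001, -0.0, -1.0]]
force: [0.1, -0.2, 0.4]
width: 85.1
finger_force: 0.0
```

Emit:
jog_arm(moves=[{"x": -0.1, "y": 1, "z": 0, "rx": 0, "ry": 0, "rz": 0, "jaw": 85}, {"x": -0.1, "y": 1, "z": 0, "rx": 0, "ry": 0, "rz": 0, "jaw": 85}, {"x": -0.1, "y": 1, "z": 0, "rx": 0, "ry": 0, "rz": 0, "jaw": 85}, {"x": -0.1, "y": 1, "z": 0, "rx": 0, "ry": 0, "rz": 0, "jaw": 85}, {"x": -0.1, "y": 1, "z": 0, "rx": 0, "ry": 0, "rz": 0, "jaw": 85}, {"x": -0.1, "y": 1, "z": 0, "rx": 0, "ry": 0, "rz": 0, "jaw": 85}, {"x": -0.1, "y": 1, "z": 0, "rx": 0, "ry": 0, "rz": 0, "jaw": 85}, {"x": -0.1, "y": 1, "z": 0, "rx": 0, "ry": 0, "rz": 0, "jaw": 85}])

```text
clock: 45.95
position: [430.7, -55.8, 127.4]
tool_rot: [[1.0, 0.004, 0.001], [0.004, -1.0, -0.0], [0.001, 0.0, -1.0]]
force: [-0.2, 0.5, -0.4]
width: 84.7
finger_force: 0.0
```

Emit:
jog_arm(moves=[{"x": -0.1, "y": 1, "z": 0, "rx": 0, "ry": 0, "rz": 0, "jaw": 85}, {"x": -0.1, "y": 1, "z": 0, "rx": 0, "ry": 0, "rz": 0, "jaw": 85}, {"x": -0.1, "y": 1, "z": 0, "rx": 0, "ry": 0, "rz": 0, "jaw": 85}, {"x": -0.1, "y": 0.9, "z": 0, "rx": 0, "ry": 0, "rz": 0, "jaw": 85}, {"x": 0, "y": 0, "z": 0, "rx": 0, "ry": 0, "rz": 5, "jaw": 85}, {"x": 0, "y": 0, "z": 0, "rx": 0, "ry": 0, "rz": 5, "jaw": 85}, {"x": 0, "y": 0, "z": 0, "rx": 0, "ry": 0, "rz": 0, "jaw": 85}, {"x": 0, "y": 0, "z": 0, "rx": 0, "ry": 0, "rz": 0, "jaw": 85}])

```text
clock: 46.75
position: [421.3, -152.3, 127.1]
tool_rot: [[0.986, -0.167, 0.0], [-0.167, -0.986, -0.0], [0.0, 0.0, -1.0]]
force: [-0.0, -0.3, -0.8]
width: 85.3
finger_force: 0.0
```

```bash
python3 -c "
from h import *
from bench import robot
F,C=shot('wrist','w19')
for z in (0,30): rects(F,C,'dark',z,(190,80,330,300),800)
# grey panel on top: bright pixels inside dark block
v=cv2.cvtColor(F,cv2.COLOR_RGB2GRAY)
m=((v>70)&(v<150)).astype(np.uint8);k=np.zeros_like(m);k[120:280,200:320]=1
for s,c,mm in blobs(cv2.morphologyEx(m&k,cv2.MORPH_OPEN,np.ones((5,5))),400):
  cn=max(cv2.findContours(mm.astype(np.uint8),0,1)[0],key=len)[:,0]
  print('grey',s,c.round(1),[np.round(q,1) for q in cv2.minAreaRect(np.array([cast(C,p,30)[:2] for p in cn],np.float32))])
for r in (160,180,200,220,240): print(r,v[r,200:320:4].tolist())
"
```

```text
w19 t 46.75 pos [ 421.3 -152.3  127.1] head -9.63 tilt [ 0. -0.] w 85.3 F [-0.  -0.3 -0.8] ff 0.0
dark [254.3 197.3] 4046 ctr [ 415.4 -148.8] size [ 48.7 107.9] ang 80.2
dark [254.3 197.3] 4046 ctr [ 424.  -150.6] size [43.3 95.9] ang 80.2
grey [ 235  157   39   50 1725] [253.5 179.5] [array([ 435.4, -152.4]), array([30.6, 41.3]), np.float64(80.4)]
grey [ 200  195  120   85 6949] [260.1 246. ] [array([ 384.7, -148.6]), array([107.5,  79.1]), np.float64(80.4)]
160 [180, 178, 179, 180, 179, 178, 177, 51, 51, 112, 116, 116, 118, 116, 116, 117, 116, 114, 110, 51, 45, 176, 179, 180, 179, 177, 176, 178, 177, 178]
180 [177, 176, 179, 180, 180, 179, 179, 80, 46, 95, 112, 112, 110, 110, 111, 112, 110, 109, 101, 46, 74, 177, 179, 180, 178, 179, 176, 179, 174, 180]
200 [177, 178, 121, 117, 117, 118, 119, 86, 40, 71, 107, 107, 108, 108, 106, 105, 90, 74, 85, 34, 69, 172, 175, 175, 178, 178, 179, 177, 179, 179]
220 [118, 117, 113, 118, 119, 117, 115, 111, 23, 38, 65, 68, 68, 68, 66, 66, 67, 68, 39, 19, 90, 116, 115, 120, 116, 118, 111, 113, 117, 115]
240 [114, 113, 112, 115, 119, 117, 117, 114, 18, 23, 27, 25, 25, 24, 25, 23, 24, 25, 23, 21, 114, 121, 117, 116, 114, 112, 116, 115, 116, 119]
```

Adapter at (424,-150.6), angle -9.8°. The 43 × 96 size fits only at top height 30, so its height is confirmed. Descend and grip.

Emit:
jog_arm(moves=[{"x": 0.08, "y": -0.08, "z": 1, "rx": 0, "ry": 0, "rz": 0, "jaw": 85}, {"x": 0, "y": 0, "z": 1, "rx": 0, "ry": 0, "rz": 0, "jaw": 85}, {"x": 0, "y": 0, "z": 1, "rx": 0, "ry": 0, "rz": 0, "jaw": 85}, {"x": 0, "y": 0, "z": 0.8, "rx": 0, "ry": 0, "rz": 0, "jaw": 85}, {"x": 0, "y": 0, "z": 0.4, "rx": 0, "ry": 0, "rz": 0, "jaw": 85}, {"x": 0, "y": 0, "z": 0, "rx": 0, "ry": 0, "rz": 0, "jaw": 85}, {"x": 0, "y": 0, "z": 0, "rx": 0, "ry": 0, "rz": 0, "jaw": 65}, {"x": 0, "y": 0, "z": 0, "rx": 0, "ry": 0, "rz": 0, "jaw": 52}])

```text
clock: 47.6
position: [424.2, -150.9, 23.0]
tool_rot: [[0.986, -0.17, 0.001], [-0.17, -0.986, -0.001], [0.002, 0.0, -1.0]]
force: [0.2, -1.1, 0.7]
width: 58.7
finger_force: 0.0
```

Emit:
jog_arm(moves=[{"x": 0, "y": 0, "z": 0, "rx": 0, "ry": 0, "rz": 0, "jaw": 38}, {"x": 0, "y": 0, "z": 0, "rx": 0, "ry": 0, "rz": 0, "jaw": 38}, {"x": 0, "y": 0, "z": 0, "rx": 0, "ry": 0, "rz": 0, "jaw": 38}, {"x": 0, "y": 0, "z": 0, "rx": 0, "ry": 0, "rz": 0, "jaw": 38}, {"x": 0, "y": 0, "z": 0, "rx": 0, "ry": 0, "rz": 0, "jaw": 38}, {"x": 0, "y": 0, "z": 0, "rx": 0, "ry": 0, "rz": 0, "jaw": 38}, {"x": 0, "y": 0, "z": 0, "rx": 0, "ry": 0, "rz": 0, "jaw": 38}, {"x": 0, "y": 0, "z": 0, "rx": 0, "ry": 0, "rz": 0, "jaw": 38}])

```text
clock: 48.4
position: [424.2, -151.0, 23.2]
tool_rot: [[0.985, -0.17, 0.002], [-0.17, -0.985, -0.001], [0.002, 0.0, -1.0]]
force: [-2.7, 1.4, 10.1]
width: 41.8
finger_force: 60.3
```

Emit:
jog_arm(moves=[{"x": 0, "y": 0, "z": -0.1, "rx": 0, "ry": 0, "rz": 0, "jaw": 38}, {"x": 0, "y": 0, "z": -0.1, "rx": 0, "ry": 0, "rz": 0, "jaw": 38}, {"x": 0, "y": 0, "z": 0, "rx": 0, "ry": 0, "rz": 0, "jaw": 38}, {"x": 0, "y": 0, "z": 0, "rx": 0, "ry": 0, "rz": 0, "jaw": 38}, {"x": 0, "y": 0, "z": 0, "rx": 0, "ry": 0, "rz": 0, "jaw": 38}, {"x": 0, "y": 0, "z": 0, "rx": 0, "ry": 0, "rz": 0, "jaw": 38}, {"x": 0, "y": 0, "z": 0, "rx": 0, "ry": 0, "rz": 0, "jaw": 38}, {"x": 0, "y": 0, "z": 0, "rx": 0, "ry": 0, "rz": 0, "jaw": 38}])

```text
clock: 49.2
position: [423.6, -150.7, 26.7]
tool_rot: [[0.985, -0.17, -0.0], [-0.17, -0.985, 0.0], [-0.0, -0.0, -1.0]]
force: [-0.2, -0.4, -2.0]
width: 42.0
finger_force: 61.0
```

```bash
python3 -c "
from h import *
from bench import robot
F,C=load('w4');rects(F,C,'blue',12,(0,0,150,200))
F,C=load('w5');rects(F,C,'blue',12,(0,0,150,220))
goto(robot.observe(),(646,0,100),-13)"
```

```text
blue [49.5 83.1] 16213 ctr [648.5  -9.4] size [ 83.  132.5] ang 77.9
blue [31.9 94.9] 12629 ctr [643.9 -28.9] size [ 46.  131.5] ang 78.3
units x,y,z [ 7.74 -7.45 -2.93] rz 3.2
```

Emit:
jog_arm(moves=[{"x": 0, "y": 0, "z": -0.4, "rx": 0, "ry": 0, "rz": 0, "jaw": 38}, {"x": 0, "y": 0, "z": -0.7, "rx": 0, "ry": 0, "rz": 0, "jaw": 38}, {"x": 0, "y": 0, "z": -0.8, "rx": 0, "ry": 0, "rz": 0, "jaw": 38}, {"x": 0.2, "y": -0.2, "z": -0.7, "rx": 0, "ry": 0, "rz": 1, "jaw": 38}, {"x": 0.4, "y": -0.4, "z": -0.4, "rx": 0, "ry": 0, "rz": 1, "jaw": 38}, {"x": 0.6, "y": -0.7, "z": 0, "rx": 0, "ry": 0, "rz": 1, "jaw": 38}, {"x": 0.7, "y": -0.8, "z": 0, "rx": 0, "ry": 0, "rz": 0, "jaw": 38}, {"x": 0.7, "y": -0.8, "z": 0, "rx": 0, "ry": 0, "rz": 0, "jaw": 38}])

```text
clock: 50.0
position: [503.2, -92.7, 102.8]
tool_rot: [[0.975, -0.222, 0.001], [-0.222, -0.975, -0.0], [0.001, 0.0, -1.0]]
force: [-0.2, -1.3, -2.3]
width: 41.4
finger_force: 61.2
```

Emit:
jog_arm(moves=[{"x": 0.7, "y": -0.8, "z": 0, "rx": 0, "ry": 0, "rz": 0, "jaw": 38}, {"x": 0.7, "y": -0.8, "z": 0, "rx": 0, "ry": 0, "rz": 0, "jaw": 38}, {"x": 0.7, "y": -0.8, "z": 0, "rx": 0, "ry": 0, "rz": 0, "jaw": 38}, {"x": 0.7, "y": -0.8, "z": 0, "rx": 0, "ry": 0, "rz": 0, "jaw": 38}, {"x": 0.6, "y": -0.6, "z": 0, "rx": 0, "ry": 0, "rz": 0, "jaw": 38}, {"x": 0.4, "y": -0.3, "z": 0, "rx": 0, "ry": 0, "rz": 0, "jaw": 38}, {"x": 0, "y": 0, "z": 0, "rx": 0, "ry": 0, "rz": 0, "jaw": 38}, {"x": 0, "y": 0, "z": 0, "rx": 0, "ry": 0, "rz": 0, "jaw": 38}])

```text
clock: 50.8
position: [617.3, -14.7, 101.9]
tool_rot: [[0.975, -0.221, -0.0], [-0.221, -0.975, -0.0], [-0.0, 0.0, -1.0]]
force: [0.1, -0.6, -2.1]
width: 41.9
finger_force: 61.2
```

```bash
python3 -c "
from h import *
from bench import robot
F,C=shot('wrist','w20');rects(F,C,'blue',12,(100,0,420,260),300)
hsv=cv2.cvtColor(F,cv2.COLOR_RGB2HSV);m=(hsv[...,0]>104)&(hsv[...,0]<122)&(hsv[...,1]>140)
for r in range(20,300,30):
  c=np.flatnonzero(m[r,:]); 
  if len(c): print(r,c.min(),c.max(),cast(C,(c.min(),r),12).round(1),cast(C,(c.max(),r),12).round(1))
goto(robot.observe(),(646,-2,60),-12.5)"
```

```text
w20 t 50.8 pos [617.3 -14.7 101.9] head -12.79 tilt [-0. -0.] w 41.9 F [ 0.1 -0.6 -2.1] ff 61.2
blue [227.1 133.9] 11091 ctr [649.1  -4.3] size [ 80.5 128.5] ang 77.2
80 178 288 [719.2  20.6  12. ] [701.6 -57.   12. ]
110 180 287 [698.8  25.2  12. ] [681.3 -52.3  12. ]
140 182 286 [677.3  30.2  12. ] [659.8 -47.3  12. ]
170 184 214 [654.6  35.4  12. ] [649.4  12.4  12. ]
200 186 213 [630.6  40.9  12. ] [625.8  19.6  12. ]
230 189 214 [604.9  46.   12. ] [600.3  25.7  12. ]
units x,y,z [ 1.01 -0.76  1.68] rz -0.3
```

Adapter tray: centre about (648,-4), long axis -12.8°, matching the held heading. Move over it and lower.

Emit:
jog_arm(moves=[{"x": 0.4, "y": -0.25, "z": 0, "rx": 0, "ry": 0, "rz": 0, "jaw": 38}, {"x": 0.4, "y": -0.25, "z": 0.2, "rx": 0, "ry": 0, "rz": 0, "jaw": 38}, {"x": 0.3, "y": -0.19, "z": 0.4, "rx": 0, "ry": 0, "rz": 0, "jaw": 38}, {"x": 0, "y": 0, "z": 0.6, "rx": 0, "ry": 0, "rz": 0, "jaw": 38}, {"x": 0, "y": 0, "z": 0.4, "rx": 0, "ry": 0, "rz": 0, "jaw": 38}, {"x": 0, "y": 0, "z": 0, "rx": 0, "ry": 0, "rz": 0, "jaw": 38}, {"x": 0, "y": 0, "z": 0, "rx": 0, "ry": 0, "rz": 0, "jaw": 38}, {"x": 0, "y": 0, "z": 0, "rx": 0, "ry": 0, "rz": 0, "jaw": 38}])

```text
clock: 51.65
position: [648.4, -3.7, 62.4]
tool_rot: [[0.975, -0.221, 0.001], [-0.221, -0.975, -0.0], [0.001, -0.0, -1.0]]
force: [0.7, 0.6, -1.6]
width: 41.8
finger_force: 61.2
```

```bash
python3 -c "
from h import *
from bench import robot
F,C=shot('wrist','w21')
hsv=cv2.cvtColor(F,cv2.COLOR_RGB2HSV);m=(hsv[...,0]>104)&(hsv[...,0]<122)&(hsv[...,1]>140)
s=robot.observe();R=s['tool_rot']
for r in range(60,300,20):
  c=np.flatnonzero(m[r,:420]); 
  if len(c): print(r,[(R.T@(cast(C,(q,r),12)-s['position'])).round(1)[:2].tolist() for q in (c.min(),c.max())])
c=np.flatnonzero(m[:,256]);print(c.min(),(R.T@(cast(C,(256,c.min()),12)-s['position'])).round(1))"
```

```text
w21 t 51.65 pos [648.4  -3.7  62.4] head -12.79 tilt [ 0.001 -0.   ] w 41.8 F [ 0.7  0.6 -1.6] ff 61.2
120 [[65.1, -39.7], [65.1, 40.0]]
140 [[52.8, -39.8], [52.8, 40.1]]
160 [[40.0, -39.9], [40.0, 40.2]]
180 [[26.7, -39.3], [26.8, 40.3]]
200 [[12.9, -39.4], [13.0, 40.5]]
220 [[-1.4, -39.5], [-1.4, 40.6]]
119 [65.7 -0.4 50.6]
```

Centred to within 1 mm: sides at -40/+40, far end at 65.7. Lowering.

Emit:
jog_arm(moves=[{"x": 0, "y": 0, "z": 0.5, "rx": 0, "ry": 0, "rz": 0, "jaw": 38}, {"x": 0, "y": 0, "z": 0.4, "rx": 0, "ry": 0, "rz": 0, "jaw": 38}, {"x": 0, "y": 0, "z": 0.2, "rx": 0, "ry": 0, "rz": 0, "jaw": 38}, {"x": 0, "y": 0, "z": 0.1, "rx": 0, "ry": 0, "rz": 0, "jaw": 38}, {"x": 0, "y": 0, "z": 0.03, "rx": 0, "ry": 0, "rz": 0, "jaw": 38}, {"x": 0, "y": 0, "z": 0.03, "rx": 0, "ry": 0, "rz": 0, "jaw": 38}, {"x": 0, "y": 0, "z": 0, "rx": 0, "ry": 0, "rz": 0, "jaw": 38}, {"x": 0, "y": 0, "z": 0, "rx": 0, "ry": 0, "rz": 0, "jaw": 38}])

```text
clock: 52.5
position: [648.4, -3.7, 30.6]
tool_rot: [[0.975, -0.221, 0.0], [-0.221, -0.975, -0.0], [0.0, -0.0, -1.0]]
force: [-0.2, -1.0, -2.1]
width: 41.3
finger_force: 61.2
```

Emit:
jog_arm(moves=[{"x": 0, "y": 0, "z": 0.02, "rx": 0, "ry": 0, "rz": 0, "jaw": 38}, {"x": 0, "y": 0, "z": 0.02, "rx": 0, "ry": 0, "rz": 0, "jaw": 38}, {"x": 0, "y": 0, "z": 0.02, "rx": 0, "ry": 0, "rz": 0, "jaw": 38}, {"x": 0, "y": 0, "z": 0, "rx": 0, "ry": 0, "rz": 0, "jaw": 38}, {"x": 0, "y": 0, "z": 0, "rx": 0, "ry": 0, "rz": 0, "jaw": 38}, {"x": 0, "y": 0, "z": 0, "rx": 0, "ry": 0, "rz": 0, "jaw": 38}, {"x": 0, "y": 0, "z": 0, "rx": 0, "ry": 0, "rz": 0, "jaw": 38}, {"x": 0, "y": 0, "z": 0, "rx": 0, "ry": 0, "rz": 0, "jaw": 38}])

```text
clock: 53.3
position: [648.3, -3.7, 28.8]
tool_rot: [[0.975, -0.221, 0.0], [-0.221, -0.975, -0.0], [0.0, -0.0, -1.0]]
force: [0.2, 0.1, -2.1]
width: 41.7
finger_force: 61.2
```

Emit:
jog_arm(moves=[{"x": 0, "y": 0, "z": 0.02, "rx": 0, "ry": 0, "rz": 0, "jaw": 38}, {"x": 0, "y": 0, "z": 0.02, "rx": 0, "ry": 0, "rz": 0, "jaw": 38}, {"x": 0, "y": 0, "z": 0.02, "rx": 0, "ry": 0, "rz": 0, "jaw": 38}, {"x": 0, "y": 0, "z": 0.02, "rx": 0, "ry": 0, "rz": 0, "jaw": 38}, {"x": 0, "y": 0, "z": 0, "rx": 0, "ry": 0, "rz": 0, "jaw": 38}, {"x": 0, "y": 0, "z": 0, "rx": 0, "ry": 0, "rz": 0, "jaw": 38}, {"x": 0, "y": 0, "z": 0, "rx": 0, "ry": 0, "rz": 0, "jaw": 38}, {"x": 0, "y": 0, "z": 0, "rx": 0, "ry": 0, "rz": 0, "jaw": 38}])

```text
clock: 54.1
position: [648.3, -3.6, 27.3]
tool_rot: [[0.975, -0.221, 0.0], [-0.221, -0.975, 0.0], [0.0, -0.0, -1.0]]
force: [-4.2, -0.1, 4.9]
width: 41.8
finger_force: 62.1
```

Contact at 27.3, where expected. Release and rise.

Emit:
jog_arm(moves=[{"x": 0, "y": 0, "z": 0, "rx": 0, "ry": 0, "rz": 0, "jaw": 46}, {"x": 0, "y": 0, "z": 0, "rx": 0, "ry": 0, "rz": 0, "jaw": 52}, {"x": 0, "y": 0, "z": 0, "rx": 0, "ry": 0, "rz": 0, "jaw": 58}, {"x": 0, "y": 0, "z": 0, "rx": 0, "ry": 0, "rz": 0, "jaw": 58}, {"x": 0, "y": 0, "z": -0.3, "rx": 0, "ry": 0, "rz": 0, "jaw": 58}, {"x": 0, "y": 0, "z": -0.8, "rx": 0, "ry": 0, "rz": 0, "jaw": 58}, {"x": 0, "y": 0, "z": -1, "rx": 0, "ry": 0, "rz": 0, "jaw": 70}, {"x": 0, "y": 0, "z": -1, "rx": 0, "ry": 0, "rz": 0, "jaw": 80}])

```text
clock: 54.9
position: [648.2, -3.6, 105.7]
tool_rot: [[0.975, -0.221, -0.0], [-0.221, -0.975, 0.0], [-0.0, -0.0, -1.0]]
force: [0.5, 0.2, -0.2]
width: 79.9
finger_force: 0.0
```

Emit:
jog_arm(moves=[{"x": -0.5, "y": 0, "z": -1, "rx": 0, "ry": 0, "rz": 0, "jaw": 80}, {"x": -0.5, "y": 0, "z": -1, "rx": 0, "ry": 0, "rz": 0, "jaw": 80}, {"x": -0.5, "y": 0, "z": -1, "rx": 0, "ry": 0, "rz": 0, "jaw": 80}, {"x": -0.5, "y": 0, "z": -1, "rx": 0, "ry": 0, "rz": 0, "jaw": 80}, {"x": -0.5, "y": 0, "z": -1, "rx": 0, "ry": 0, "rz": 0, "jaw": 80}, {"x": 0, "y": 0, "z": 0, "rx": 0, "ry": 0, "rz": 0, "jaw": 80}, {"x": 0, "y": 0, "z": 0, "rx": 0, "ry": 0, "rz": 0, "jaw": 80}, {"x": 0, "y": 0, "z": 0, "rx": 0, "ry": 0, "rz": 0, "jaw": 80}])

```text
clock: 55.7
position: [587.2, 10.1, 228.5]
tool_rot: [[0.975, -0.221, -0.001], [-0.221, -0.975, 0.0], [-0.001, 0.0, -1.0]]
force: [-0.1, -0.6, -0.9]
width: 79.9
finger_force: 0.0
```

```bash
python3 -c "
from h import *
F,C=shot('wrist','w22');G,D=shot('side','s22');H,S=shot('scene','c22')
# adapter in its tray
rects(F,C,'dark',34,(150,40,360,300),800)
# non-blue blobs inside the heatsink tray, side view, cast on the parts' top
hsv=cv2.cvtColor(G,cv2.COLOR_RGB2HSV);m=(hsv[...,1]<90).astype(np.uint8)
poly=np.array([proj(D,(500.5+a,345.5+b,12)) for a,b in((-63,-32),(63,-32),(63,32),(-63,32))],np.int32)
k=np.zeros_like(m);cv2.fillPoly(k,[poly],1)
for s,c,mm in blobs(cv2.morphologyEx(m&k,cv2.MORPH_CLOSE,np.ones((3,3))),30): print('hs side',c.round(1),s,cast(D,c,18).round(1))
for X in((469.5,345.5,18),(531.5,345.5,18)): print(proj(D,X).round(1))
# bystanders moved?
old=[load('side0'),load('scene0')]
for (F0,C0),F1,n in zip(old,(G,H),('side','scene')):
  for nm,P in(('phone',(716,244,4)),('jar',(726,-296,33)),('purple',(456,-543,0))):
    x,y=proj(C0,P).astype(int);a=F0[max(y-15,0):y+15,x-15:x+15].astype(int);b=F1[max(y-15,0):y+15,x-15:x+15].astype(int);print(n,nm,np.abs(a-b).mean().round(1))
"
```

```text
w22 t 55.7 pos [587.2  10.1 228.5] head -12.79 tilt [-0.001  0.   ] w 79.9 F [-0.1 -0.6 -0.9] ff 0.0
s22 t 55.75 pos [587.2  10.1 228.2] head -12.79 tilt [-0.002  0.   ] w 80.0 F [-0.1  0.7 -1.2] ff 0.0
c22 t 55.8 pos [587.2  10.1 228.1] head -12.79 tilt [-0.002  0.   ] w 80.2 F [-0.6 -0.1  0.3] ff 0.0
dark [257.3 118.2] 1826 ctr [646.4  -3.5] size [42.6 93.6] ang 77.1
dark [161.9 271.6] 1292 ctr [488.7 154.5] size [31.6 81.2] ang 71.5
dark [350.2 270.7] 1015 ctr [436.6 -75.5] size [24.1 80.5] ang 82.7
hs side [197.9 314.8] [ 159  293   77   45 1362] [499.9 345.   18. ]
[211.6 321.2]
[183.7 308.7]
side phone 5.0
side jar 5.9
side purple 9.7
scene phone 4.0
scene jar 4.1
scene purple 2.6
```

```bash
python3 -c "
from h import *
G,D=load('s22')
hsv=cv2.cvtColor(G,cv2.COLOR_RGB2HSV);m=(hsv[...,1]<90).astype(np.uint8)
for cx,cy in((469.5,345.5),(531,345)):
  P=[proj(D,(cx+a,cy+b,z)) for a in(-18,18) for b in(-18,18) for z in(4,32)]
  h=cv2.convexHull(np.array(P,np.int32));k=np.zeros_like(m);cv2.fillPoly(k,[h],1);k2=cv2.dilate(k,np.ones((7,7)))-cv2.dilate(k,np.ones((3,3)))
  print('filled',(m[k>0]).mean().round(2),'ring non-blue',(m[k2>0]).mean().round(2))
F,C=load('w18');v=cv2.cvtColor(F,cv2.COLOR_RGB2GRAY);r,c=240,0
x0,y=proj(C,(469.5,364,32));x1,_=proj(C,(469.5,327,32));print(x0,x1,y);print(v[int(y),int(x0)-4:int(x1)+5].tolist())
"
```

```text
filled 0.89 ring non-blue 0.39
filled 0.97 ring non-blue 0.5
231.3793936453337 280.7600291710755 207.9335403549554
[80, 80, 78, 80, 81, 95, 145, 181, 173, 99, 79, 112, 124, 136, 165, 159, 138, 87, 115, 122, 124, 127, 134, 128, 107, 120, 122, 123, 124, 129, 133, 133, 126, 124, 121, 119, 104, 124, 133, 133, 126, 123, 117, 90, 90, 119, 123, 122, 124, 114, 88, 74, 101, 119, 112, 72, 53, 51]
```

The seven fin tops span the expected width at height 32, so both heatsinks are upright in their bays. The adapter measures flat in its tray, and the phone and jar patches are unchanged. Handing in.

```bash
python3 -c "
from bench import robot
print(robot.sign_off())"
```

```text
the job is handed in; nothing more can be done
None
```

All five parts are in their trays on the floor, phone and jar unmoved, and the job is handed in at about 56 s; one heatsink slipped from the gripper on its first pickup on the bench, stayed upright, and was regripped lower.

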